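# Stow the old-cell tins in the latched bench locker

### The job

Lock away the tins of old phone cells: lift the locker's latch bar out of its catch, swing the gate wide open and draw the tray right out, then stand every tin from the blue mat on the tray with its lid pressed fully home. Only when they are all on it with their lids down, push the tray fully in and swing the gate shut so that the latch bar drops back into its catch. Leave the phone and the dropper bottle where they are.

Things in the scene. Friction and masses are not known exactly. Their poses are not given: they have to be found in the camera images.
- locker: Grey steel locker, 238 wide (y) x 225 deep (x) x 105 high, fixed. Origin: centre of underside, on the bench. Own -x is the front with the gate, +y the hinge side. Roof from local x = -0.083 backwards, top 98, underside 84 mm above bench; the top is open between roof and gate. Side walls 105 high, reach to x = -0.118. Vent stub 56 dia, top 143, on the roof at x = +0.06.
- gate (a joint): Swing of the gate, rad: 0 shut, grows as its free edge comes out towards the robot (clockwise from above), stop at 1.9. White slotted sheet 204 wide, 8 thick, from 12 to 88 mm above bench, on a vertical hinge at the locker's +y side. Friction 0.06 N m: it stays where left. The shut gate stands 6 mm in front of the tray's pull tab and blocks the tray.
- gate_hinge (a point): Point on the gate's hinge axis at the gate's top edge, 88 mm above bench; locker x = -0.125, y = +0.113. Fixed. The gate's front face is clear of the latch bar from the hinge to 110 mm along the gate: a good place to push it shut.
- gate_edge (a point): Top corner of the gate's free edge, 204 mm from the hinge in the gate's mid-plane, 88 mm above bench; swings with the gate.
- latch (a joint): Lift of the gravity latch bar, rad: 0 level, grows as the free end rises, stop at 0.7; drops by its own weight (100 g). Bar 12 high on the gate's front, centre line 12 mm in front of the gate's mid-plane, 80 mm above bench; pivot 120, free end 241 mm from the gate hinge. Gate shut, the end sits behind the catch's lip: raise it 0.12 rad or more (0.2 to 0.3 is easy) to free the gate.
- latch_tab (a point): Middle of the top edge of the thumb tab standing up from the latch bar: flat, 20 wide along the bar, 8 thick (across the gate), black cover, top 124 mm above bench = 36 above the gate's top edge. 185 mm from gate hinge, 65 from bar pivot. Pinch it from above, one finger in front, one behind; 16 mm lift = about 0.25 rad. Swings with the gate.
- catch_point (a point): Where the bar's axis rests in the catch on the locker's -y front post, 80 mm above bench; fixed. The lip is 8 mm in front of it, crest 86 mm above bench. A lead-in slopes from the crest down towards the robot, ending 37 mm in front of this point: when the gate is pushed shut the bar rides up it by itself and drops behind the lip (gate 0, bar 0).
- tray (a joint): Slide of the aluminium tray, m: 0 fully in, grows as it is drawn out to the front (locker's -x), stop at 0.145. Friction 1.5 N; it stays where left. Only comes out when the gate is well open.
- tray_tab (a point): Middle of the top edge of the tray's pull tab: black, upright, 12 thick (locker y), 26 high, projecting 28 mm forward from the tray's front plate; top 74 mm above bench. The point is 14 mm in front of the plate (plate 4 thick, top 76 above bench). Moves with the tray. Pinch it from above with the fingers closing along locker y; push its front end to close.
- tray_floor (a point): Centre of the top of the tray's floor, 42 mm above bench; axes as the locker's; moves with the tray. Floor 136 (x) by 192 (y); side and back rims 10 high, front plate 34 high. Drawn right out, the whole floor lies clear of the roof. Tray in, the roof is 42 mm above the floor: clears a tin with its lid home (38), not one with a proud lid (up to 45).
- repair_mat: Blue silicone repair mat 320 x 320 x 4 mm with a low border, fixed on the bench. Origin: centre of its underside. The tins start on it.
- dropper: Small amber glass dropper bottle, black cap, 26 dia x 62 high, standing among the tins. Origin: centre of its underside. Not part of the job.
- phone: Black smartphone lying on the bench, 148 x 71 x 8. Origin: centre of its underside. Not part of the job.
- tin1: Round bare-steel lever-lid tin for pulled phone cells, 56 dia, 36 high to the rim, 120 to 200 g with lid. Origin: centre of its underside, z up. Absent (None) in some starts.
- lid1 (a joint): Travel of tin1's plug lid, m: 0 = standing 9 mm above the rim, 0.007 = fully home, 2 mm above the rim. The lid is a 42 dia disc in the middle of the tin's top. Friction fit: 6 to 8 N moves it, press with 12 to 15 N; it stays where pushed.
- tin2: Round bare-steel lever-lid tin for pulled phone cells, 56 dia, 36 high to the rim, 120 to 200 g with lid. Origin: centre of its underside, z up. Absent (None) in some starts.
- lid2 (a joint): Travel of tin2's plug lid, m: 0 = standing 9 mm above the rim, 0.007 = fully home, 2 mm above the rim. The lid is a 42 dia disc in the middle of the tin's top. Friction fit: 6 to 8 N moves it, press with 12 to 15 N; it stays where pushed.
- tin3: Round bare-steel lever-lid tin for pulled phone cells, 56 dia, 36 high to the rim, 120 to 200 g with lid. Origin: centre of its underside, z up. Absent (None) in some starts.
- lid3 (a joint): Travel of tin3's plug lid, m: 0 = standing 9 mm above the rim, 0.007 = fully home, 2 mm above the rim. The lid is a 42 dia disc in the middle of the tin's top. Friction fit: 6 to 8 N moves it, press with 12 to 15 N; it stays where pushed.
- tin4: Round bare-steel lever-lid tin for pulled phone cells, 56 dia, 36 high to the rim, 120 to 200 g with lid. Origin: centre of its underside, z up. Absent (None) in some starts.
- lid4 (a joint): Travel of tin4's plug lid, m: 0 = standing 9 mm above the rim, 0.007 = fully home, 2 mm above the rim. The lid is a 42 dia disc in the middle of the tin's top. Friction fit: 6 to 8 N moves it, press with 12 to 15 N; it stays where pushed.
Things that resemble listed ones, but are neither listed nor needed, are in the scene too. What is shaped like the tin3 but orange is not meant.

How it is judged:
On the way, in this order (a step that is already met when the one before it is completed fails the run):
1. the latch bar is out of its catch and the gate is swung wide open (over 1.3 rad) (value of joint gate above 1.3 rad), for 0.2 s.
2. the tray is drawn right out (over 0.125 m) (value of joint tray above 0.125 m), for 0.2 s.
3. every tin stands on the tray, let go, with its lid home (over 5.5 mm down), the tray still out (value of joint tray above 0.08 m and x of tin1 in the frame of tray_floor between -0.05 and 0.05 m and y of tin1 in the frame of tray_floor between -0.078 and 0.078 m and z of tin1 in the frame of tray_floor between -0.006 and 0.006 m and angle between each of tin1, tin2, tin3, tin4's own z axis and vertical below 0.2 rad and value of joint each of lid1, lid2, lid3, lid4 above 0.0055 m and x of tin2 in the frame of tray_floor between -0.05 and 0.05 m and y of tin2 in the frame of tray_floor between -0.078 and 0.078 m and z of tin2 in the frame of tray_floor between -0.006 and 0.006 m and x of tin3 in the frame of tray_floor between -0.05 and 0.05 m and y of tin3 in the frame of tray_floor between -0.078 and 0.078 m and z of tin3 in the frame of tray_floor between -0.006 and 0.006 m and x of tin4 in the frame of tray_floor between -0.05 and 0.05 m and y of tin4 in the frame of tray_floor between -0.078 and 0.078 m and z of tin4 in the frame of tray_floor between -0.006 and 0.006 m and linear speed of each of tin1, tin2, tin3, tin4 below 0.03 m/s), for 0.2 s.
4. the tray with the tins is fully in (within 6 mm) (value of joint tray below 0.006 m and x of tin1 in the frame of tray_floor between -0.05 and 0.05 m and y of tin1 in the frame of tray_floor between -0.078 and 0.078 m and z of tin1 in the frame of tray_floor between -0.006 and 0.006 m and angle between each of tin1, tin2, tin3, tin4's own z axis and vertical below 0.2 rad and value of joint each of lid1, lid2, lid3, lid4 above 0.0055 m and x of tin2 in the frame of tray_floor between -0.05 and 0.05 m and y of tin2 in the frame of tray_floor between -0.078 and 0.078 m and z of tin2 in the frame of tray_floor between -0.006 and 0.006 m and x of tin3 in the frame of tray_floor between -0.05 and 0.05 m and y of tin3 in the frame of tray_floor between -0.078 and 0.078 m and z of tin3 in the frame of tray_floor between -0.006 and 0.006 m and x of tin4 in the frame of tray_floor between -0.05 and 0.05 m and y of tin4 in the frame of tray_floor between -0.078 and 0.078 m and z of tin4 in the frame of tray_floor between -0.006 and 0.006 m), for 0.2 s.
At the end, for the whole second after the job is handed in: Gate shut (within 0.035 rad) with the latch bar down in its catch (within 0.05 rad), tray in (within 12 mm), every tin present standing upright (within 0.2 rad) on the tray floor with its lid home (pressed at least 5.5 of 7 mm) (value of joint gate below 0.035 rad and value of joint latch below 0.05 rad and value of joint tray below 0.012 m and x of tin1 in the frame of tray_floor between -0.05 and 0.05 m and y of tin1 in the frame of tray_floor between -0.078 and 0.078 m and z of tin1 in the frame of tray_floor between -0.006 and 0.006 m and angle between each of tin1, tin2, tin3, tin4's own z axis and vertical below 0.2 rad and value of joint each of lid1, lid2, lid3, lid4 above 0.0055 m and x of tin2 in the frame of tray_floor between -0.05 and 0.05 m and y of tin2 in the frame of tray_floor between -0.078 and 0.078 m and z of tin2 in the frame of tray_floor between -0.006 and 0.006 m and x of tin3 in the frame of tray_floor between -0.05 and 0.05 m and y of tin3 in the frame of tray_floor between -0.078 and 0.078 m and z of tin3 in the frame of tray_floor between -0.006 and 0.006 m and x of tin4 in the frame of tray_floor between -0.05 and 0.05 m and y of tin4 in the frame of tray_floor between -0.078 and 0.078 m and z of tin4 in the frame of tray_floor between -0.006 and 0.006 m); the robot touches nothing.
It fails at once if the dropper bottle is moved more than 5 cm or knocked over (distance of dropper from where it was at the start of the episode above 0.05 m or angle between dropper's own z axis and vertical above 0.7 rad).
It fails at once if the phone is moved more than 5 cm (distance of phone from where it was at the start of the episode above 0.05 m).
Of tin1, tin2, tin3, tin4 only 2 to 4 are there at a start; the rules pass over those that are not, and their reading is None.
At some moment in a run one of tin1, tin2, tin3, tin4 may be knocked a few centimetres aside while the robot is not near it.
Once in a run the grip may slacken for a moment while it holds something.
It also fails if it takes over 210 s, if anything falls off the work surface, if the arm or the gripper's body presses on something with over 40 N, if the wrist force passes 120 N, or if a joint passes its speed limit or range.

### The arm

A 6-joint arm with a two-finger parallel gripper is mounted at the origin on the work surface. World frame = base frame: x ahead of the robot, y to its left, z up, the work surface at z = 0. Lengths are in m, angles in rad, forces in N, time in s.
With the tool pointing down it reaches from about 0.375 to 0.9 m from the base axis. Payload 3.1 kg.
Tool frame: the origin (TCP) lies between the finger pads; the fingertips stand 22 mm ahead of it and the grasp point (between the pads) lies 3 mm ahead of it; z points along the fingers, y is the line along which they close (so a half turn about z gives the same grasp; the last joint's range is limited). The gripper opens to 87 mm and grips with 3 to 60 N. Pads are 19 mm wide; open, the fingers measure 117 mm over their backs; the gripper's body (75 mm by 190 mm) begins 51 mm behind the grasp point.
Start: joints at [-1.363, 0.527, 1.433, -0, 1.181, -0.178], TCP at [0.236, -0.579, 0.245] pointing down, gripper open.
Joint ranges: [-3.08, 3.08], [-0.75, 2.2], [0.22, 2.44], [-1.43, 4.57], [0, 2.65], [-2.85, 2.85]. Speed limits (rad/s): [2.79, 2.79, 3.14, 3.14, 3.14, 3.14].

### API

Orientations are given as a unit quaternion [x, y, z, w].
In Python, from rig import robot gives the robot as it stands.
- The arm moves only by the tool move_arm, never from a script. Its argument "series" is text: rows parted by semicolons, each of 6 numbers parted by spaces: the shift along the tool's x, y, z in mm, then the turn, a rotation vector about the tool's x, y, z in degrees. In form: dx dy dz ax ay az; .... A call has 1 to 8 rows; each row is the pose to reach, as a shift and turn from the pose commanded when the call began, along the tool's axes at that moment; what a row does not reach only later rows make up. A row lasts 1/12 s, in which the tool goes at most 41.7 mm and 7.16 degrees, less where a joint would pass 70% of its speed; a pose out of reach is approached as far as the arm can. A call with a gripper value outside its range is refused whole. "jaw" is the opening, from 0 (shut) to 1 (fully open), set as the call begins (left out, the last holds). The fingers move at their own pace and stop on an object; "newtons" is the grip in N (left out, the last holds). Time passes only in rows, so rows that repeat a pose let the fingers close. It gives the time, the measured TCP pose, the force, the opening and the grip force at its end, in the units of the state.
- robot.get_obs(): the state, without advancing time (a new reading comes with each control period).
- robot.camera(name): name is "scene" or "top" or "wrist"; returns a dict with "img" (480x640x3 uint8, red, green, blue), "mtx" (3x3 intrinsics, pixels), "world_to_cam" (4x4, takes a point from world to camera coordinates). Camera axes: x right, y down, z forward; pixel columns grow to the right and rows downward; lengths in m; the calibration is good to about 2 mm. A picture is of the moment at which its call begins. There is no depth.
- robot.hand_in(): hands the job in; it is judged then, once.
Trained networks look in a picture, given as the dict that the camera call returned (one of the last four; its "shot" number tells which), for a name from the list of things; names that differ only in an ending like _2 or _b are one class to them, and where a whole thing is asked for, a point or a joint stands for the part that bears it (a point fixed in the world has none). Each returns a list of dicts, best first, with "p" (0 to 1); they miss things now and then, are a little off and sometimes report something else, mostly with a low value. They report only what shows in the picture. A call takes as long as a camera call. They do not tell look-alikes from the thing itself.
- robot.search_frame(picture, thing): "xyz" ([x, y, z] in m, in world coordinates, good to about 4 mm: the middle of the surface that is visible of it).
- robot.tip_of(picture, thing): "xyz" ([x, y, z] in m, in world coordinates, good to about 4 mm: a listed point, or the origin of a listed thing).
The state is a dict: "time": time; "q": joint angles; "joint_velocities": joint speeds; "joint_torque": joint torques, N m; "position": TCP position; "tool_rot": TCP orientation; "ft_force": force on the tool from outside, world axes, zero at the start; "moment": the same for the moment, N m; "grip_width": finger opening in m; "grip_force": force on a finger pad.
Only numpy, scipy, OpenCV 4.12 (cv2) and the standard library are available. Lean on these libraries where they do the work, as an engineer would, in place of code of your own. Each camera call takes 0.05 s, during which the arm holds its last target. There are 200 camera calls.

## Working session

There is one attempt and no reset: what is moved stays moved. The work goes in short steps, Python scripts to look and compute and a tool call to move; the robot and the scene stay as the last step left them, time stands still between calls to the robot, and variables do not carry over. Pictures are saved under pics/ and viewed, at most 14 in all, crops included, and the job is handed in when it is done.

Besides the shell and the picture viewer there is one more tool, called after "Call:" by a JSON object that holds its "method" and its "body", one argument or row to a line. move_arm: Moves the arm, as the interface text tells. Its arguments: {"type":"object","properties":{"series":{"type":"string"},"jaw":{"type":"number"},"newtons":{"type":"number"}},"required":["series"]}

```bash
mkdir -p pics; ls; cat > h.py <<'E'
import numpy as np, cv2
from rig import robot
from scipy.spatial.transform import Rotation as R
np.set_printoptions(precision=4,suppress=True)
def save(c,n): cv2.imwrite('pics/'+n,c['img'][:,:,::-1])
def find(c,things,f='tip_of',k=5,pm=0.15):
    for t in things:
        for d in getattr(robot,f)(c,t)[:k]:
            if d['p']>pm: print(f[:3],t,round(d['p'],2),np.round(d['xyz'],4), pix(c,d['xyz']))
def pix(c,p):
    q=c['world_to_cam']@np.r_[p,1]; u=c['mtx']@q[:3]; return np.round(u[:2]/u[2]).astype(int)
def ray(c,u,v,z):
    Rw=c['world_to_cam'][:3,:3];t=c['world_to_cam'][:3,3];o=-Rw.T@t
    d=Rw.T@np.linalg.inv(c['mtx'])@np.array([u,v,1.]);return o+d*(z-o[2])/d[2]
def tool(p):
    o=robot.get_obs(); return 1000*R.from_quat(o['tool_rot']).inv().apply(np.array(p)-o['position'])
E
python3 - <<'E'
from h import *
o=robot.get_obs();print(o)
print(R.from_quat(o['tool_rot']).as_matrix())
for n in['top','scene']:
    c=robot.camera(n);save(c,n+'0.png');print(n)
    find(c,['locker','gate_hinge','gate_edge','latch_tab','catch_point','tray_tab','tray_floor','repair_mat','dropper','phone','tin1'],k=7)
E
```

```text
pics
{'time': 0.0, 'q': array([-1.3625,  0.5285,  1.4339, -0.    ,  1.1814, -0.1785]), 'joint_velocities': array([-0.0013,  0.0024,  0.0013,  0.0008,  0.0006, -0.0004]), 'joint_torque': array([  0.0017, -44.0033, -17.6593,   0.0634,   0.0583,  -0.0002]), 'position': array([ 0.2356, -0.5781,  0.2436]), 'tool_rot': array([ 0.9814,  0.1922, -0.    , -0.0011]), 'ft_force': array([ 0.2485, -0.7394,  0.8096]), 'moment': array([ 0.0091,  0.0695, -0.0155]), 'grip_force': 0.0, 'grip_width': 0.08702922345372216}
[[ 0.9261  0.3772 -0.0005]
 [ 0.3772 -0.9261  0.0021]
 [ 0.0004 -0.0021 -1.    ]]
top
tip locker 0.81 [ 0.7214  0.0786 -0.0024] [280 184]
tip gate_hinge 0.62 [0.586  0.1832 0.0876] [237 224]
tip gate_edge 0.7 [ 0.6008 -0.0202  0.0876] [315 220]
tip latch_tab 0.67 [ 0.5926 -0.0059  0.124 ] [310 220]
tip latch_tab 0.53 [ 0.3785 -0.3378  0.0042] [432 310]
tip latch_tab 0.42 [ 0.3876 -0.1809  0.005 ] [374 305]
tip catch_point 0.67 [ 0.595  -0.052   0.0792] [327 223]
tip catch_point 0.42 [ 0.3834 -0.3389  0.0028] [432 308]
tip tray_tab 0.81 [0.6183 0.0671 0.0727] [282 214]
tip dropper 0.64 
[... 427 characters left out ...]
1  0.0838] [342 258]
tip latch_tab 0.71 [ 0.59   -0.0049  0.1239] [341 242]
tip catch_point 0.62 [ 0.595  -0.0503  0.0828] [334 262]
tip tray_tab 0.6 [0.6219 0.0679 0.0746] [362 246]
tip tray_floor 0.5 [0.7242 0.0782 0.0012] [393 274]
tip repair_mat 0.57 [ 0.4546 -0.2735  0.0016] [249 311]
tip repair_mat 0.51 [0.5846 0.1807 0.0863] [369 220]
tip dropper 0.68 [ 0.4595 -0.28    0.0037] [249 312]
tip dropper 0.36 [ 0.602  -0.026   0.0876] [341 257]
tip phone 0.95 [ 0.5549  0.4951 -0.0044] [401 196]
tip tin1 0.84 [ 0.5265 -0.2262  0.005 ] [280 309]
tip tin1 0.83 [ 0.3889 -0.1793  0.0013] [251 283]
tip tin1 0.79 [ 0.3836 -0.3395  0.0031] [213 315]
tip tin1 0.74 [ 0.2985 -0.5168  0.0008] [143 345]
```

View pics/top0.png

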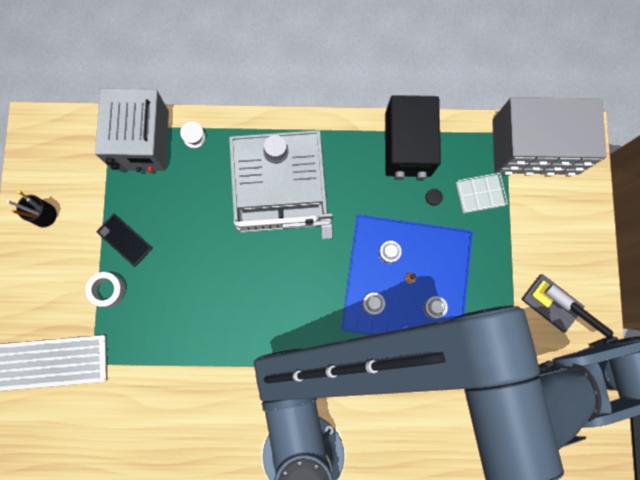

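View pics/scene0.png

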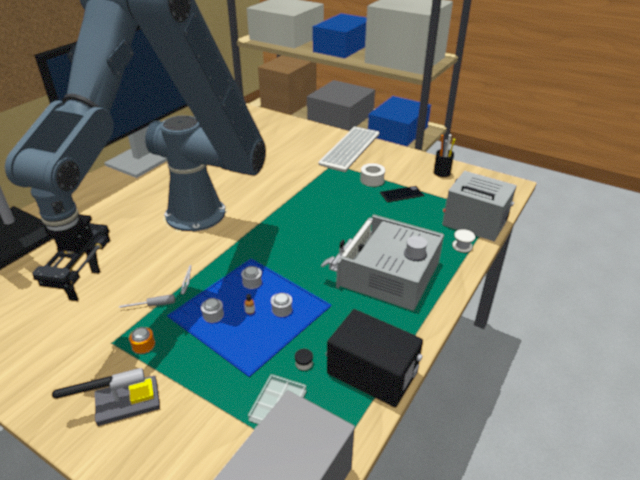

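Top view: three tins on the blue mat at (390,251), (374,303) and (437,307), with the dropper at (410,277) between them. The locker's latch tab is near (310,220). The scene view shows the orange look-alike off the mat at (142,340). I'm moving over the latch tab.

Call:
{"method": "move_arm", "body": {
  "series": "270 -200 0 0 0 -50; 270 -200 0 0 0 -50; 270 -200 0 0 0 -50; 270 -200 0 0 0 -50; 270 -200 0 0 0 -50; 270 -200 0 0 0 -50; 270 -200 0 0 0 -50; 270 -200 0 0 0 -50",
  "jaw": 0.5,
  "newtons": 25
}}

```text
time: 1.87
position: [0.4097, -0.2923, 0.2448]
tool_rot: [0.807, 0.59, 0.0, 0.0]
ft_force: [1.4, -0.6, -0.1]
grip_width: 0.0462
grip_force: 0.0
```

```bash
cat >> h.py <<'E'
def go(p,yaxis=None):
    """shift in tool axes (mm) and turn vector (deg) to TCP p, tool straight down with y along +-yaxis"""
    o=robot.get_obs(); A=R.from_quat(o['tool_rot']); print('t',round(o['time'],2),'at',o['position'],'F',o['ft_force'],'w',round(o['grip_width'],4),'gf',round(o['grip_force'],1),'q',o['q'])
    print('shift',np.round(tool(p),1))
    if yaxis is not None:
        for s in(1,-1):
            y=s*np.r_[yaxis[0],yaxis[1],0]/np.hypot(*yaxis); z=np.array([0,0,-1.]); x=np.cross(y,z)
            B=R.from_matrix(np.c_[x,y,z]); print('turn',np.round((A.inv()*B).as_rotvec(degrees=True),1))
E
python3 - <<'E'
from h import *
go([.591,-.0045,.19],[.9965,.083])
E
```

```text
t 1.87 at [ 0.4097 -0.2923  0.2448] F [ 1.3756 -0.6119 -0.0989] w 0.0462 gf 0.0 q [-0.8421  0.364   1.733   0.      1.044  -0.5345]
shift [329.2  85.6  54.8]
turn [  0.    0.  -22.4]
turn [  0.   -0.  157.6]
```

Call:
{"method": "move_arm", "body": {
  "series": "329 86 30 0 0 -22.4; 329 86 30 0 0 -22.4; 329 86 30 0 0 -22.4; 329 86 30 0 0 -22.4; 329 86 30 0 0 -22.4; 329 86 30 0 0 -22.4; 329 86 30 0 0 -22.4; 329 86 30 0 0 -22.4"
}}

```text
time: 2.53
position: [0.5883, -0.0119, 0.2153]
tool_rot: [0.678, 0.735, 0.0, 0.0]
ft_force: [0.3, -0.7, 0.2]
grip_width: 0.0434
grip_force: 0.0
```

```bash
python3 - <<'E'
from h import *
c=robot.camera('wrist');save(c,'w1.png');d=robot.camera('top')
for k in(c,d): find(k,['latch_tab','gate_hinge','gate_edge','catch_point','tray_tab'])
find(d,['tin1'])
go([.591,-.0045,.118],[.9965,.083])
E
```

```text
tip latch_tab 0.62 [ 0.5894 -0.003   0.1245] [324 238]
tip gate_edge 0.94 [ 0.6043 -0.0227  0.0899] [339 250]
tip catch_point 0.62 [ 0.5938 -0.0492  0.0811] [324 274]
tip tray_tab 0.35 [ 0.6036 -0.0191  0.0864] [339 245]
tip latch_tab 0.53 [ 0.3879 -0.18    0.0026] [373 305]
tip gate_hinge 0.74 [0.5869 0.1817 0.0898] [237 223]
tip tray_tab 0.7 [0.6205 0.0701 0.0716] [281 213]
tip tin1 0.94 [ 0.3826 -0.3394  0.0039] [433 308]
tip tin1 0.8 [ 0.2971 -0.5189 -0.0007] [501 341]
tip tin1 0.66 [ 0.3897 -0.1804  0.005 ] [373 304]
tip tin1 0.57 [ 0.5309 -0.2236  0.0016] [389 253]
t 3.18 at [ 0.5872 -0.0148  0.2155] F [-0.2365  0.9766 -0.1921] w 0.0432 gf 0.0 q [-0.2154  0.5114  1.5597 -0.      1.0702 -0.2935]
shift [10.   4.6 97.5]
turn [ 0.   0.  -0.3]
turn [  0.   -0.  179.7]
```

View pics/w1.png

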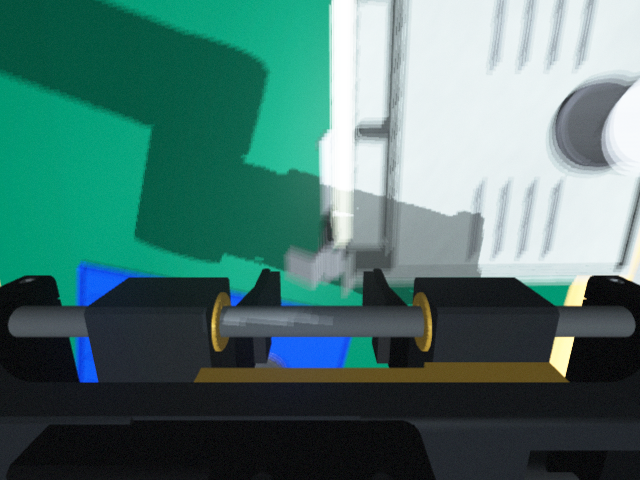

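The wrist view shows the shut gate as a white strip at column ~340 and the latch tab near (325,238), slightly ahead of the fingers. I'll descend onto it.

Call:
{"method": "move_arm", "body": {
  "series": "11 4 0 0 0 0; 11 4 40 0 0 0; 11 4 75 0 0 0; 11 4 97 0 0 0; 11 4 97 0 0 0; 11 4 97 0 0 0"
}}

```text
time: 3.68
position: [0.59, -0.002, 0.1174]
tool_rot: [0.678, 0.735, -0.001, -0.001]
ft_force: [-0.7, 0.4, 0.2]
grip_width: 0.0432
grip_force: 0.0
```

Call:
{"method": "move_arm", "body": {
  "series": "0 0 0 0 0 0; 0 0 0 0 0 0; 0 0 0 0 0 0; 0 0 0 0 0 0; 0 0 0 0 0 0; 0 0 0 0 0 0",
  "jaw": 0
}}

```text
time: 4.18
position: [0.5908, -0.0027, 0.1189]
tool_rot: [0.678, 0.735, 0.0, 0.001]
ft_force: [0.3, 0.2, -0.2]
grip_width: 0.0114
grip_force: 0.0
```

```bash
python3 - <<'E'
from h import *
c=robot.camera('scene');save(c,'s2.png')
go([.590,-.0035,.118],[.9965,.083])
E
```

```text
t 4.23 at [ 0.5899 -0.0028  0.1187] F [-3.8577 -2.3969  6.6283] w 0.0077 gf 25.2 q [-0.1937  0.6486  1.6269 -0.0007  0.8673 -0.2733]
shift [-0.7  0.1  0.7]
turn [-0.1  0.  -0.2]
turn [  0.    0.1 179.8]
```

Call:
{"method": "move_arm", "body": {
  "series": "2 0 -6 0 0 0; 5 0 -12 0 0 0; 9 0 -17 0 0 0; 9 0 -17 0 0 0; 9 0 -17 0 0 0"
}}

```text
time: 4.65
position: [0.589, 0.0071, 0.1355]
tool_rot: [0.678, 0.735, -0.0, -0.001]
ft_force: [-2.7, 0.1, -1.7]
grip_width: 0.0078
grip_force: 25.0
```

```bash
python3 - <<'E'
from h import *
c=robot.camera('scene');cv2.imwrite('pics/s3.png',cv2.resize(c['img'][190:330,260:470,::-1],None,fx=3,fy=3))
go([.590,-.0035,.118],[.9965,.083])
E
```

```text
t 4.7 at [0.5891 0.007  0.1354] F [-2.018   0.5142 -1.057 ] w 0.0078 gf 25.0 q [-0.1779  0.6229  1.6187  0.0007  0.9015 -0.2584]
shift [-10.6   0.1  17.4]
turn [-0.1 -0.1 -0.2]
turn [ -0.1   0.1 179.8]
```

View pics/s3.png

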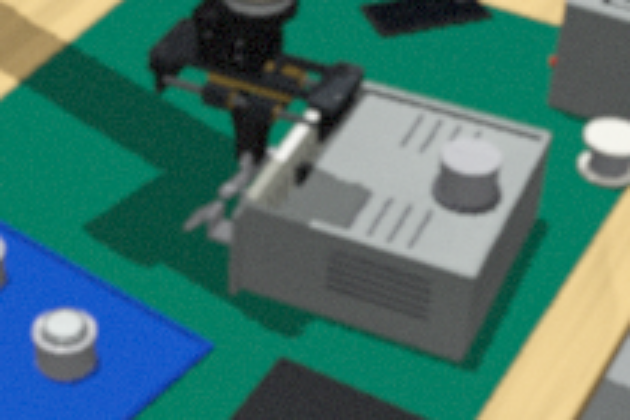

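The crop shows the fingers on the tab and the bar's free end raised above the catch near (205,220). I'm swinging the gate open along its arc.

Call:
{"method": "move_arm", "body": {
  "series": "1.7 -15.2 0 0 0 5; 4.7 -30.2 0 0 0 10; 9.1 -44.9 0 0 0 15; 14.7 -59.1 0 0 0 20; 21.5 -72.9 0 0 0 25; 29.4 -85.9 0 0 0 30; 38.5 -98.2 0 0 0 35; 48.6 -109.7 0 0 0 40"
}}

```text
time: 5.37
position: [0.4764, 0.0457, 0.1357]
tool_rot: [0.89, 0.457, 0.0, 0.001]
ft_force: [-0.5, -0.4, -1.5]
grip_width: 0.0077
grip_force: 25.0
```

```bash
python3 - <<'E'
from h import *
c=robot.camera('scene')
find(c,['gate_edge','latch_tab','gate_hinge'])
go([.5868,.1818,.13])
E
```

```text
tip gate_edge 0.63 [0.4693 0.0118 0.0872] [309 235]
tip gate_hinge 0.73 [0.5858 0.1812 0.0863] [369 220]
t 5.57 at [0.4767 0.0455 0.1357] F [-2.7873 -3.8707  1.3322] w 0.0076 gf 25.0 q [-0.1381  0.5128  1.8956 -0.002   0.7331  0.4789]
shift [174.9  11.2   5.5]
```

Call:
{"method": "move_arm", "body": {
  "series": "1.7 -15.2 0 0 0 5; 4.7 -30.2 0 0 0 10; 9.1 -44.9 0 0 0 15; 14.7 -59.1 0 0 0 20; 21.5 -72.9 0 0 0 25; 29.4 -85.9 0 0 0 30; 38.5 -98.2 0 0 0 35; 48.6 -109.7 0 0 0 40"
}}

```text
time: 6.23
position: [0.4147, 0.1493, 0.1356]
tool_rot: [0.992, 0.125, -0.001, 0.0]
ft_force: [-4.3, -1.6, 2.7]
grip_width: 0.0081
grip_force: 25.0
```

Call:
{"method": "move_arm", "body": {
  "series": "1.7 -15.2 0 0 0 5; 4.7 -30.2 0 0 0 10; 9.1 -44.9 0 0 0 15; 14.7 -59.1 0 0 0 20; 18.6 -67.6 0 0 0 23; 18.6 -67.6 0 0 0 23; 18.6 -67.6 0 0 0 23"
}}

```text
time: 6.82
position: [0.4163, 0.2197, 0.1354]
tool_rot: [0.997, -0.073, -0.001, -0.0]
ft_force: [-4.7, -0.2, 3.9]
grip_width: 0.0079
grip_force: 25.0
```

```bash
python3 - <<'E'
from h import *
c=robot.camera('top')
find(c,['gate_edge','latch_tab','gate_hinge','tray_tab'])
go([.5868,.1818,.13],[.083,-.9965])
E
```

```text
tip latch_tab 0.25 [0.5547 0.4977 0.0003] [124 240]
tip gate_hinge 0.86 [0.589  0.1795 0.0922] [238 222]
tip tray_tab 0.59 [0.6227 0.0693 0.0751] [281 212]
t 7.07 at [0.4161 0.2189 0.1354] F [-3.8592  0.9736  4.4553] w 0.008 gf 25.0 q [0.2456 0.5055 1.9165 0.0007 0.7204 1.9636]
shift [174.3  11.6   5.3]
turn [ -0.    0.1 -13.2]
turn [  0.1   0.  166.8]
```

Call:
{"method": "move_arm", "body": {
  "series": "0 0 0 0 0 0; 0 0 0 0 0 0; 0 0 0 0 0 0; 0 0 0 0 0 0; 0 0 -35 0 0 0; 0 0 -70 0 0 0; 0 0 -70 0 0 0",
  "jaw": 0.4
}}

```text
time: 7.65
position: [0.4207, 0.2204, 0.2102]
tool_rot: [0.997, -0.073, 0.006, -0.002]
ft_force: [0.5, -0.3, 0.5]
grip_width: 0.0342
grip_force: 0.0
```

```bash
python3 - <<'E'
from h import *
go([.618,.069,.17],[.083,-.9965])
E
```

```text
t 7.65 at [0.4207 0.2204 0.2102] F [ 0.5383 -0.3118  0.4853] w 0.0342 gf 0.0 q [ 0.2468  0.3749  1.8454 -0.0002  0.9086  1.9644]
shift [216.8 121.1  42.1]
turn [ -0.2  -0.7 -13.2]
turn [ -1.    0.3 166.8]
```

Call:
{"method": "move_arm", "body": {
  "series": "221 119 0 0 0 -13.2; 221 119 0 0 0 -13.2; 221 119 0 0 0 -13.2; 221 119 0 0 0 -13.2; 221 119 0 0 0 -13.2; 221 119 20 0 0 -13.2; 221 119 40 0 0 -13.2; 221 119 40 0 0 -13.2"
}}

```text
time: 8.32
position: [0.6179, 0.0665, 0.1609]
tool_rot: [0.999, 0.04, -0.002, 0.0]
ft_force: [-1.4, 0.4, -0.9]
grip_width: 0.0349
grip_force: 0.0
```

Call:
{"method": "move_arm", "body": {
  "series": "0 0 0 0 0 0; 0 0 0 0 0 0; 0 0 0 0 0 0"
}}

```text
time: 8.57
position: [0.6171, 0.0702, 0.1663]
tool_rot: [0.999, 0.042, 0.001, -0.0]
ft_force: [0.4, 0.9, 0.3]
grip_width: 0.0348
grip_force: 0.0
```

```bash
python3 - <<'E'
from h import *
c=robot.camera('wrist');save(c,'w4.png')
find(c,['tray_tab','tray_floor','gate_hinge'])
d=robot.camera('scene'); find(d,['gate_edge','latch_tab','tray_tab'])
go([.618,.069,.075],[.083,-.9965])
E
```

```text
tip tray_tab 0.74 [0.6194 0.0735 0.0771] [318 245]
tip gate_edge 0.55 [0.3832 0.2115 0.0881] [320 197]
tip latch_tab 0.6 [0.406  0.2193 0.1272] [327 187]
tip tray_tab 0.41 [0.6241 0.0708 0.0726] [363 246]
t 8.97 at [0.6175 0.0695 0.1657] F [ 0.1329 -0.8566 -1.1123] w 0.0345 gf 0.0 q [-0.0675  0.6165  1.5144  0.      1.01    1.4197]
shift [ 0.4  0.5 90.7]
turn [ 0. -0.  0.]
turn [   0.1    0.  -180. ]
```

View pics/w4.png

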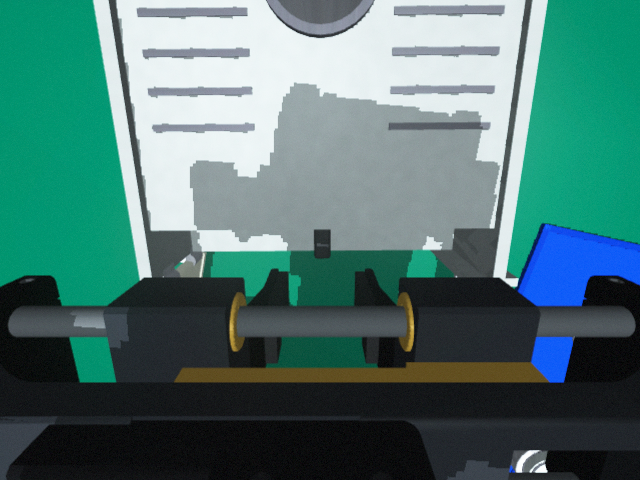

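The wrist view shows the black pull tab at (322,243), centred between the fingers, and the gate is clear. I'll descend, pinch and draw the tray out.

Call:
{"method": "move_arm", "body": {
  "series": "0 -1 35 0 0 0; 0 -1 65 0 0 0; 0 -1 91 0 0 0; 0 -1 91 0 0 0"
}}

```text
time: 9.3
position: [0.6134, 0.0704, 0.0692]
tool_rot: [0.999, 0.041, -0.005, -0.001]
ft_force: [-1.0, -0.7, -0.3]
grip_width: 0.0346
grip_force: 0.0
```

Call:
{"method": "move_arm", "body": {
  "series": "0 0 0 0 0 0; 0 0 0 0 0 0; 0 0 0 0 0 0; 0 0 0 0 0 0; 0 0 0 0 0 0; 0 0 0 0 0 0",
  "jaw": 0
}}

```text
time: 9.8
position: [0.6187, 0.07, 0.0761]
tool_rot: [0.999, 0.042, 0.002, 0.0]
ft_force: [0.3, -0.6, 6.9]
grip_width: 0.0116
grip_force: 25.0
```

Call:
{"method": "move_arm", "body": {
  "series": "-20 0 0 0 0 0; -45 0 0 0 0 0; -70 0 0 0 0 0; -95 0 0 0 0 0; -120 0 0 0 0 0; -140 0 0 0 0 0; -146 0 0 0 0 0; -146 0 0 0 0 0"
}}

```text
time: 10.47
position: [0.4741, 0.0567, 0.076]
tool_rot: [0.999, 0.042, 0.004, 0.001]
ft_force: [0.6, -4.7, 6.9]
grip_width: 0.0118
grip_force: 25.0
```

```bash
python3 - <<'E'
from h import *
c=robot.camera('scene')
find(c,['tray_tab','tray_floor','tin1'])
go([.618,.069,.075],[.083,-.9965])
E
```

```text
tip tray_tab 0.56 [0.4787 0.0586 0.0737] [320 232]
tip tray_floor 0.96 [0.5671 0.0621 0.0389] [345 250]
tip tin1 0.97 [ 0.2994 -0.5187 -0.0003] [143 346]
tip tin1 0.89 [ 0.5261 -0.2262  0.004 ] [280 310]
tip tin1 0.81 [ 0.3821 -0.3423  0.0026] [212 316]
tip tin1 0.55 [ 0.3891 -0.1789  0.0017] [251 283]
t 10.67 at [0.4742 0.0567 0.076 ] F [-0.5354 -5.6814  9.2376] w 0.0118 gf 25.0 q [-0.1145  0.6276  1.938  -0.0032  0.5701  1.3741]
shift [144.3  -0.    1.8]
turn [ 0.2 -0.3  0.1]
turn [   0.5    0.3 -179.9]
```

Tray is out (~0.144). Now I'm releasing the tab and moving to tin A.

Call:
{"method": "move_arm", "body": {
  "series": "0 0 0 0 0 0; 0 0 0 0 0 0; 0 0 0 0 0 0; 0 0 -40 0 0 0; 0 0 -80 0 0 0; 0 0 -120 0 0 0; 0 0 -120 0 0 -7; 0 0 -120 0 0 -14",
  "jaw": 0.5
}}

```text
time: 11.33
position: [0.4734, 0.0583, 0.1968]
tool_rot: [0.986, 0.166, 0.003, 0.001]
ft_force: [-0.3, 1.0, 0.2]
grip_width: 0.0431
grip_force: 0.0
```

Call:
{"method": "move_arm", "body": {
  "series": "96 265 0 0 0 -56; 96 265 0 0 0 -56; 96 265 0 0 0 -56; 96 265 0 0 0 -56; 96 265 0 0 0 -56; 96 265 0 0 0 -56; 96 265 0 0 0 -56; 96 265 0 0 0 -56",
  "jaw": 1
}}

```text
time: 12.0
position: [0.6523, -0.1681, 0.1938]
tool_rot: [0.794, 0.608, 0.001, 0.003]
ft_force: [0.1, 0.1, -0.2]
grip_width: 0.0844
grip_force: 0.0
```

```bash
python3 - <<'E'
from h import *
c=robot.camera('wrist');d=robot.camera('top');s=robot.camera('scene')
for k in(c,d,s): print();find(k,['tin1','dropper','tray_tab','tray_floor','gate_edge'])
go([.5285,-.2255,.10],[.9965,.083])
save(d,'t5.png')
E
```

```text
tip tin1 0.94 [ 0.3869 -0.1794  0.002 ] [ 85 290]

tip tin1 0.85 [ 0.2982 -0.5218 -0.0004] [502 341]
tip tin1 0.84 [ 0.5301 -0.2229  0.004 ] [389 253]
tip tin1 0.65 [ 0.3916 -0.1809  0.0063] [374 304]
tip tin1 0.58 [ 0.3832 -0.3414  0.0017] [433 308]
tip dropper 0.55 [ 0.4576 -0.2715 -0.0005] [407 280]
tip dropper 0.51 [ 0.4529 -0.2727  0.0044] [408 282]
tip dropper 0.43 [ 0.388  -0.1826  0.003 ] [374 305]
tip tray_tab 0.44 [ 0.4534 -0.2762  0.0031] [409 281]
tip gate_edge 0.36 [0.3807 0.2151 0.0916] [221 303]

tip tin1 0.98 [ 0.5241 -0.2267  0.0058] [279 309]
tip tin1 0.95 [ 0.387  -0.1792 -0.0011] [251 283]
tip tin1 0.93 [ 0.3841 -0.3406  0.0018] [213 316]
tip tin1 0.37 [0.4779 0.0552 0.0752] [319 232]
tip dropper 0.63 [ 0.4605 -0.279   0.0031] [249 312]
tip tray_tab 0.57 [0.4781 0.0585 0.0742] [320 232]
tip tray_floor 0.61 [0.5646 0.059  0.0431] [344 249]
t 12.9 at [ 0.648  -0.162   0.1943] F [ 0.3143  0.7222 -0.3852] w 0.0867 gf 0.0 q [-0.4119  0.64    1.3644 -0.      1.1372 -0.1458]
shift [-92.7 -98.6  94.3]
turn [  0.   0. -20.]
turn [  0.  -0. 160.]
```

View pics/t5.png

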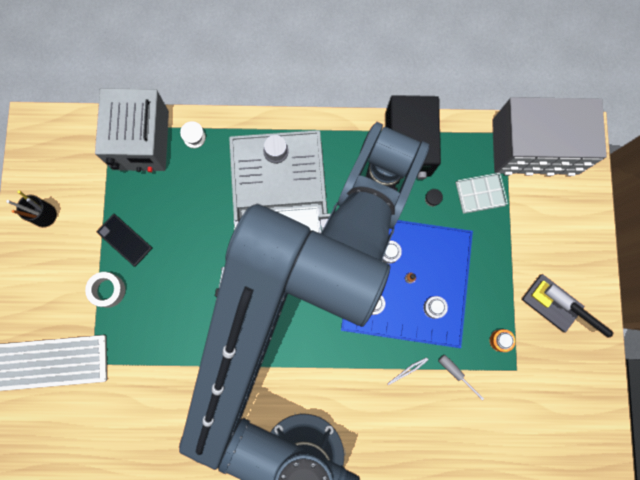

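The top view shows all three tins unmoved. The gripper overshot to the right of tin A, so I'm correcting.

Call:
{"method": "move_arm", "body": {
  "series": "-93 -99 0 0 0 -20; -93 -99 0 0 0 -20; -93 -99 0 0 0 -20; -93 -99 0 0 0 -20; -93 -99 20 0 0 -20; -93 -99 20 0 0 -20; -93 -99 20 0 0 -20; -93 -99 20 0 0 -20"
}}

```text
time: 13.57
position: [0.5289, -0.2256, 0.1746]
tool_rot: [0.677, 0.736, 0.0, 0.0]
ft_force: [0.6, 0.0, 0.5]
grip_width: 0.0869
grip_force: 0.0
```

```bash
python3 - <<'E'
from h import *
c=robot.camera('wrist');save(c,'w6.png')
find(c,['tin1','dropper'])
go([.527,-.225,.033],[.9965,.083])
E
```

```text
tip tin1 0.88 [ 0.3895 -0.182  -0.0008] [175 164]
tip tin1 0.76 [ 0.5293 -0.2213  0.0055] [322 219]
tip dropper 0.94 [ 0.4583 -0.2776  0.0071] [245 269]
tip dropper 0.54 [ 0.4613 -0.2735  0.0011] [250 263]
t 13.72 at [ 0.5291 -0.2255  0.1749] F [-1.1197  0.5564  0.1012] w 0.0869 gf 0.0 q [-0.5972  0.5499  1.628   0.0001  0.9621 -0.6812]
shift [  0.8  -2.2 141.9]
turn [0.1 0.  0. ]
turn [  -0.1    0.1 -180. ]
```

View pics/w6.png

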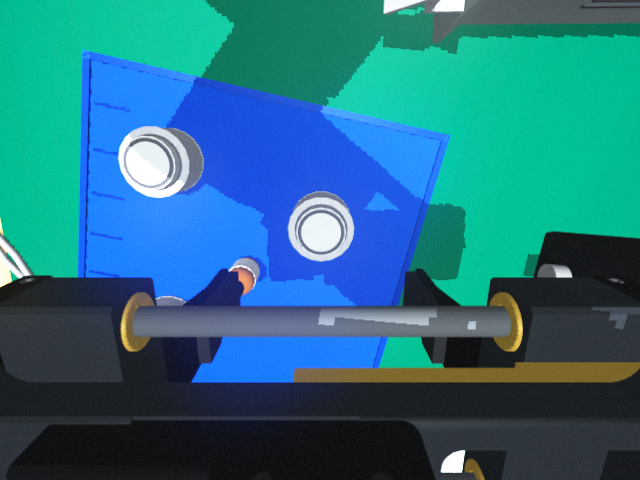

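Wrist view: tin A is centred between the fingers at (321,226), and the dropper at (245,270) is clear of the left finger's path. I'll descend and grip.

Call:
{"method": "move_arm", "body": {
  "series": "2 -1 40 0 0 0; 2 -1 75 0 0 0; 2 -1 105 0 0 0; 2 -1 125 0 0 0; 2 -1 135 0 0 0; 2 -1 140 0 0 0; 2 -1 140 0 0 0"
}}

```text
time: 14.3
position: [0.5272, -0.2236, 0.0339]
tool_rot: [0.677, 0.736, -0.0, -0.0]
ft_force: [-0.6, -0.6, 0.6]
grip_width: 0.0873
grip_force: 0.0
```

Call:
{"method": "move_arm", "body": {
  "series": "0 0 0 0 0 0; 0 0 0 0 0 0; 0 0 0 0 0 0; 0 0 0 0 0 0; 0 0 0 0 0 0; 0 0 0 0 0 0",
  "jaw": 0,
  "newtons": 25
}}

```text
time: 14.8
position: [0.5273, -0.224, 0.0349]
tool_rot: [0.677, 0.736, 0.0, 0.001]
ft_force: [-0.5, 0.8, 3.6]
grip_width: 0.0556
grip_force: 25.1
```

Call:
{"method": "move_arm", "body": {
  "series": "0 0 -15 0 0 0; 0 0 -50 0 0 0; 0 0 -85 0 0 0; 0 0 -115 0 0 0; 0 0 -115 0 0 0"
}}

```text
time: 15.22
position: [0.5301, -0.2257, 0.1551]
tool_rot: [0.677, 0.736, 0.001, 0.006]
ft_force: [1.1, -0.4, -0.8]
grip_width: 0.0552
grip_force: 25.0
```

```bash
python3 - <<'E'
from h import *
y=np.array([-.083,.9965]); T=np.array([.567,.0645])
for k in(.062,0,-.062):
  p=T+k*y; print(p); go([*p,.075],[.9965,.083])
E
```

```text
[0.5619 0.1263]
t 15.22 at [ 0.5301 -0.2257  0.1551] F [ 1.0915 -0.3764 -0.7822] w 0.0552 gf 25.0 q [-0.5965  0.5762  1.648   0.0001  0.9056 -0.6798]
shift [348.7  60.2  78.1]
turn [0.5 0.4 0. ]
turn [  -0.7    0.8 -180. ]
[0.567  0.0645]
t 15.22 at [ 0.5301 -0.2257  0.1551] F [ 1.0915 -0.3764 -0.7822] w 0.0552 gf 25.0 q [-0.5965  0.5762  1.648   0.0001  0.9056 -0.6798]
shift [286.7  60.2  78.6]
turn [0.5 0.4 0. ]
turn [  -0.7    0.8 -180. ]
[0.5721 0.0027]
t 15.22 at [ 0.5301 -0.2257  0.1551] F [ 1.0915 -0.3764 -0.7822] w 0.0552 gf 25.0 q [-0.5965  0.5762  1.648   0.0001  0.9056 -0.6798]
shift [224.7  60.2  79. ]
turn [0.5 0.4 0. ]
turn [  -0.7    0.8 -180. ]
```

Call:
{"method": "move_arm", "body": {
  "series": "30 5 0 0 0 0; 70 12 0 0 0 0; 110 20 0 0 0 0; 150 27 0 0 0 0; 190 34 0 0 0 0; 230 42 0 0 0 0; 265 48 0 0 0 0; 290 53 0 0 0 0"
}}

```text
time: 15.88
position: [0.5544, 0.073, 0.1483]
tool_rot: [0.676, 0.737, -0.0, -0.001]
ft_force: [0.2, -0.3, -2.3]
grip_width: 0.0558
grip_force: 25.0
```

Call:
{"method": "move_arm", "body": {
  "series": "25 4 0 0 0 0; 46 8 0 0 0 0; 56 10 0 0 0 0; 56 10 0 0 0 0; 56 10 0 0 0 0; 56 10 0 0 0 0"
}}

```text
time: 16.38
position: [0.5607, 0.1251, 0.1489]
tool_rot: [0.677, 0.736, -0.001, -0.0]
ft_force: [0.0, -0.7, -1.1]
grip_width: 0.0555
grip_force: 25.0
```

```bash
python3 - <<'E'
from h import *
c=robot.camera('scene');save(c,'s7.png'); find(c,['tray_floor','tray_tab','tin1'])
go([.5619,.1263,.073],[.9965,.083])
E
```

```text
tip tray_floor 0.76 [0.5674 0.0636 0.0401] [345 249]
tip tray_tab 0.92 [0.476  0.057  0.0762] [319 231]
tip tin1 0.64 [ 0.3001 -0.518   0.0006] [143 345]
tip tin1 0.63 [ 0.3844 -0.3397  0.0011] [214 316]
tip tin1 0.56 [0.5575 0.1218 0.1192] [353 218]
tip tin1 0.55 [ 0.386  -0.1799  0.0004] [250 283]
t 16.58 at [0.561  0.125  0.1492] F [-0.1217 -0.1785 -1.7893] w 0.0555 gf 25.0 q [ 0.025   0.587   1.6472 -0.0002  0.9077 -0.0561]
shift [ 1.2  1.  76.2]
turn [-0.   0.  -0.1]
turn [  0.    0.  179.9]
```

View pics/s7.png

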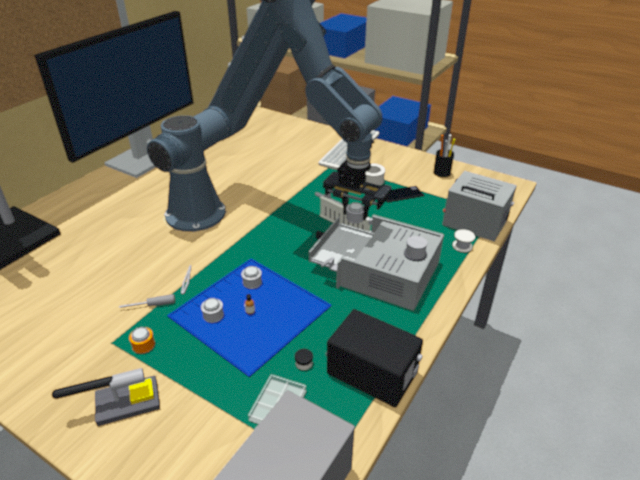

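The scene view shows the tin held over the drawn-out tray near (355,215), with tins B and C still on the mat. I'm lowering it.

Call:
{"method": "move_arm", "body": {
  "series": "1 1 30 0 0 0; 1 1 55 0 0 0; 1 1 68 0 0 0; 1 1 73 0 0 0; 1 1 76 0 0 0; 1 1 76 0 0 0; 1 1 76 0 0 0"
}}

```text
time: 17.17
position: [0.5628, 0.1271, 0.0742]
tool_rot: [0.677, 0.736, 0.001, 0.001]
ft_force: [-0.0, -0.1, -1.3]
grip_width: 0.0555
grip_force: 25.0
```

Call:
{"method": "move_arm", "body": {
  "series": "0 0 0 0 0 0; 0 0 0 0 0 0; 0 0 0 0 0 0; 0 0 0 0 0 0; 0 0 -10 0 0 0; 0 0 -40 0 0 0; 0 0 -60 0 0 0; 0 0 -60 0 0 0",
  "jaw": 1
}}

```text
time: 17.83
position: [0.5649, 0.1276, 0.1379]
tool_rot: [0.677, 0.736, 0.003, 0.003]
ft_force: [1.2, 0.8, 0.3]
grip_width: 0.0865
grip_force: 0.0
```

Call:
{"method": "move_arm", "body": {
  "series": "0 0 0 0 0 0; 0 0 0 0 0 0; 0 0 0 0 0 0; 0 0 0 0 0 0; 0 0 5 0 0 0; 0 0 10 0 0 0; 0 0 15 0 0 0; 0 0 15 0 0 0",
  "jaw": 0
}}

```text
time: 18.5
position: [0.5608, 0.1273, 0.1165]
tool_rot: [0.677, 0.736, -0.001, -0.001]
ft_force: [-0.8, -0.2, -0.3]
grip_width: 0.0413
grip_force: 0.0
```

```bash
python3 - <<'E'
from h import *
go([.5619,.1263,.102])
E
```

```text
t 18.5 at [0.5608 0.1273 0.1165] F [-0.8389 -0.1771 -0.2712] w 0.0413 gf 0.0 q [ 0.029   0.6377  1.665  -0.0001  0.8421 -0.0541]
shift [-1.1  1.  14.5]
```

Call:
{"method": "move_arm", "body": {
  "series": "0 0 0 0 0 0; 0 0 0 0 0 0; 0 0 0 0 0 0; 0 0 0 0 0 0; 0 0 0 0 0 0; 0 0 3 0 0 0; 0 0 6 0 0 0; 0 0 8 0 0 0"
}}

```text
time: 19.17
position: [0.5617, 0.1274, 0.1099]
tool_rot: [0.677, 0.736, -0.0, -0.0]
ft_force: [-0.0, -0.4, 0.4]
grip_width: 0.0009
grip_force: 0.0
```

Call:
{"method": "move_arm", "body": {
  "series": "0 0 1 0 0 0; 0 0 2 0 0 0; 0 0 3 0 0 0; 0 0 4 0 0 0; 0 0 5 0 0 0; 0 0 5 0 0 0"
}}

```text
time: 19.67
position: [0.562, 0.1274, 0.1059]
tool_rot: [0.677, 0.736, 0.0, 0.0]
ft_force: [-0.5, 0.3, 4.7]
grip_width: 0.0003
grip_force: 2.1
```

Call:
{"method": "move_arm", "body": {
  "series": "0 0 1 0 0 0; 0 0 2 0 0 0; 0 0 3 0 0 0; 0 0 4 0 0 0; 0 0 4 0 0 0"
}}

```text
time: 20.08
position: [0.5624, 0.1274, 0.1023]
tool_rot: [0.677, 0.736, 0.001, 0.001]
ft_force: [-1.6, 0.3, 7.7]
grip_width: 0.0002
grip_force: 3.5
```

Call:
{"method": "move_arm", "body": {
  "series": "0 0 0.5 0 0 0; 0 0 1 0 0 0; 0 0 1.5 0 0 0; 0 0 1.5 0 0 0"
}}

```text
time: 20.42
position: [0.5638, 0.1276, 0.1022]
tool_rot: [0.677, 0.736, 0.002, 0.002]
ft_force: [-1.8, 0.5, 13.9]
grip_width: 0.0004
grip_force: 6.6
```

Call:
{"method": "move_arm", "body": {
  "series": "0 0 -40 0 0 0; 0 0 -78 0 0 0; -35 -24 -78 0 0 0; -70 -48 -78 0 0 0; -105 -71 -78 0 0 0; -140 -95 -78 0 0 0; -175 -119 -78 0 0 0; -205 -140 -78 0 0 0",
  "jaw": 1
}}

```text
time: 21.08
position: [0.4383, -0.09, 0.1779]
tool_rot: [0.677, 0.736, 0.0, 0.0]
ft_force: [-0.4, -1.3, 0.7]
grip_width: 0.0459
grip_force: 0.0
```

Call:
{"method": "move_arm", "body": {
  "series": "-30 -20 0 0 0 0; -60 -40 0 0 0 0; -80 -54 0 0 0 0; -86 -58 0 0 0 0; -86 -58 0 0 0 0; -86 -58 0 0 0 0; -86 -58 0 0 0 0"
}}

```text
time: 21.67
position: [0.3891, -0.178, 0.1777]
tool_rot: [0.677, 0.736, 0.0, -0.0]
ft_force: [-1.2, 0.2, 0.2]
grip_width: 0.0853
grip_force: 0.0
```

```bash
python3 - <<'E'
from h import *
c=robot.camera('wrist');d=robot.camera('top');s=robot.camera('scene');
for k in (c,d,s): print();find(k,['tin1'])
go([.389,-.180,.035],[.9965,.083])
E
```

```text
tip tin1 0.91 [ 0.3797 -0.3405  0.0073] [300 367]
tip tin1 0.62 [ 0.3875 -0.1778  0.0031] [320 222]

tip tin1 0.9 [ 0.2945 -0.5189  0.001 ] [501 342]
tip tin1 0.87 [ 0.3807 -0.3385  0.003 ] [432 309]
tip tin1 0.61 [ 0.5566  0.4922 -0.0017] [127 240]
tip tin1 0.6 [0.564  0.1271 0.0374] [259 236]

tip tin1 0.89 [ 0.3853 -0.3409  0.0016] [213 316]
tip tin1 0.76 [ 0.3879 -0.1806 -0.0003] [251 284]
tip tin1 0.7 [ 0.2994 -0.5203  0.0028] [142 345]
tip tin1 0.58 [0.5636 0.1225 0.0434] [354 238]
t 21.97 at [ 0.3891 -0.1783  0.1777] F [ 0.2038 -0.434   0.0016] w 0.0867 gf 0.0 q [-0.6922  0.3816  1.9799  0.0001  0.7801 -0.777 ]
shift [ -1.7  -0.2 142.7]
turn [ 0.  -0.   0.1]
turn [   0.     0.  -179.9]
```

Call:
{"method": "move_arm", "body": {
  "series": "-1 -1 40 0 0 0; -1 -1 75 0 0 0; -1 -1 105 0 0 0; -1 -1 125 0 0 0; -1 -1 138 0 0 0; -1 -1 143 0 0 0; -1 -1 143 0 0 0; -1 -1 143 0 0 0"
}}

```text
time: 22.63
position: [0.3881, -0.1801, 0.0349]
tool_rot: [0.677, 0.736, 0.0, 0.0]
ft_force: [0.2, 0.7, 1.2]
grip_width: 0.0869
grip_force: 0.0
```

Call:
{"method": "move_arm", "body": {
  "series": "0 0 0 0 0 0; 0 0 0 0 0 0; 0 0 0 0 0 0; 0 0 0 0 0 0; 0 0 0 0 0 0; 0 0 0 0 0 0; 0 0 0 0 0 0",
  "jaw": 0
}}

```text
time: 23.22
position: [0.3882, -0.1804, 0.0351]
tool_rot: [0.677, 0.736, 0.0, 0.001]
ft_force: [0.2, 1.0, 4.0]
grip_width: 0.0553
grip_force: 25.0
```

Call:
{"method": "move_arm", "body": {
  "series": "0 0 -15 0 0 0; 0 0 -50 0 0 0; 0 0 -85 0 0 0; 0 0 -115 0 0 0; 0 0 -115 0 0 0; 0 0 -115 0 0 0; 0 0 -115 0 0 0"
}}

```text
time: 23.8
position: [0.3872, -0.1796, 0.1492]
tool_rot: [0.677, 0.736, -0.0, -0.001]
ft_force: [0.7, 0.4, -2.6]
grip_width: 0.0554
grip_force: 25.0
```

```bash
python3 - <<'E'
from h import *
go([.567,.0645,.075],[.9965,.083])
E
```

```text
t 23.8 at [ 0.3872 -0.1796  0.1492] F [ 0.6725  0.4482 -2.6032] w 0.0554 gf 25.0 q [-0.6975  0.4381  2.0088 -0.0001  0.6961 -0.7805]
shift [228.3 199.6  74.2]
turn [-0.1 -0.1  0. ]
turn [   0.1   -0.1 -180. ]
```

Call:
{"method": "move_arm", "body": {
  "series": "20 18 0 0 0 0; 47 41 0 0 0 0; 77 67 0 0 0 0; 107 93 0 0 0 0; 137 120 0 0 0 0; 167 146 0 0 0 0; 192 168 0 0 0 0; 210 184 0 0 0 0"
}}

```text
time: 24.47
position: [0.5539, 0.0473, 0.147]
tool_rot: [0.676, 0.737, -0.001, -0.002]
ft_force: [0.0, -1.0, -2.3]
grip_width: 0.0555
grip_force: 25.0
```

Call:
{"method": "move_arm", "body": {
  "series": "12 10 0 0 0 0; 18 16 0 0 0 0; 18 16 0 0 0 0; 18 16 0 0 0 0; 18 16 0 0 0 0"
}}

```text
time: 24.88
position: [0.5667, 0.0628, 0.1486]
tool_rot: [0.677, 0.736, -0.001, -0.001]
ft_force: [-0.4, -0.4, -1.5]
grip_width: 0.0555
grip_force: 25.0
```

```bash
python3 - <<'E'
from h import *
c=robot.camera('scene');find(c,['tin1'])
go([.567,.0645,.073],[.9965,.083])
E
```

```text
tip tin1 0.89 [0.5612 0.0645 0.1134] [344 229]
tip tin1 0.82 [ 0.2999 -0.5206  0.0009] [142 346]
tip tin1 0.74 [ 0.3841 -0.3408  0.0042] [213 315]
tip tin1 0.65 [0.5595 0.1246 0.0381] [353 239]
t 24.98 at [0.5672 0.0626 0.1493] F [ 0.5479 -0.193  -1.9042] w 0.0558 gf 25.0 q [-0.0857  0.5828  1.6565 -0.0003  0.904  -0.1671]
shift [ 1.9  0.  76.3]
turn [-0.1 -0.  -0.1]
turn [ -0.    0.2 179.9]
```

Call:
{"method": "move_arm", "body": {
  "series": "1 0 30 0 0 0; 1 0 55 0 0 0; 1 0 68 0 0 0; 1 0 74 0 0 0; 1 0 77 0 0 0; 1 0 77 0 0 0; 1 0 77 0 0 0"
}}

```text
time: 25.57
position: [0.5687, 0.0641, 0.0737]
tool_rot: [0.677, 0.736, 0.001, 0.001]
ft_force: [-0.1, -0.1, -2.3]
grip_width: 0.0552
grip_force: 25.0
```

Call:
{"method": "move_arm", "body": {
  "series": "0 0 0 0 0 0; 0 0 0 0 0 0; 0 0 0 0 0 0; 0 0 0 0 0 0; 0 0 -10 0 0 0; 0 0 -40 0 0 0; 0 0 -60 0 0 0; 0 0 -60 0 0 0",
  "jaw": 1
}}

```text
time: 26.23
position: [0.5711, 0.0646, 0.1374]
tool_rot: [0.677, 0.736, 0.003, 0.003]
ft_force: [-0.2, 0.4, 0.8]
grip_width: 0.0862
grip_force: 0.0
```

Call:
{"method": "move_arm", "body": {
  "series": "0 0 0 0 0 0; 0 0 0 0 0 0; 0 0 0 0 0 0; 0 0 0 0 0 0; 0 0 0 0 0 0; 0 0 0 0 0 0; 0 0 0 0 0 0; 0 0 0 0 0 0",
  "jaw": 0
}}

```text
time: 26.9
position: [0.568, 0.0647, 0.1324]
tool_rot: [0.677, 0.736, -0.0, -0.0]
ft_force: [-0.2, -0.0, 0.6]
grip_width: 0.0416
grip_force: 0.0
```

Call:
{"method": "move_arm", "body": {
  "series": "0 0 0 0 0 0; 0 0 0 0 0 0; 0 0 0 0 0 0; 0 0 5 0 0 0; 0 0 12 0 0 0; 0 0 18 0 0 0; 0 0 21 0 0 0; 0 0 23 0 0 0"
}}

```text
time: 27.57
position: [0.5675, 0.0647, 0.1089]
tool_rot: [0.677, 0.736, -0.001, -0.001]
ft_force: [-1.8, -0.3, 6.8]
grip_width: 0.0009
grip_force: 3.0
```

Call:
{"method": "move_arm", "body": {
  "series": "0 0 1 0 0 0; 0 0 2 0 0 0; 0 0 3 0 0 0; 0 0 4 0 0 0; 0 0 5 0 0 0; 0 0 6 0 0 0; 0 0 7 0 0 0; 0 0 8 0 0 0"
}}

```text
time: 28.23
position: [0.5682, 0.0648, 0.1026]
tool_rot: [0.677, 0.736, 0.0, 0.0]
ft_force: [-0.9, -0.0, 6.3]
grip_width: 0.0004
grip_force: 3.0
```

Call:
{"method": "move_arm", "body": {
  "series": "0 0 1 0 0 0; 0 0 2 0 0 0; 0 0 2.5 0 0 0; 0 0 2.5 0 0 0"
}}

```text
time: 28.57
position: [0.5705, 0.065, 0.1022]
tool_rot: [0.677, 0.736, 0.002, 0.002]
ft_force: [-1.4, 1.5, 15.6]
grip_width: 0.0003
grip_force: 7.7
```

Call:
{"method": "move_arm", "body": {
  "series": "0 0 -40 0 0 0; 0 0 -78 0 0 0; -35 -20 -78 0 0 0; -70 -39 -78 0 0 0; -105 -59 -78 0 0 0; -140 -78 -78 0 0 0; -175 -98 -78 0 0 0; -208 -116 -78 0 0 0",
  "jaw": 1
}}

```text
time: 29.23
position: [0.4687, -0.1538, 0.1774]
tool_rot: [0.677, 0.736, -0.0, 0.0]
ft_force: [0.5, -0.6, 1.0]
grip_width: 0.046
grip_force: 0.0
```

Call:
{"method": "move_arm", "body": {
  "series": "-35 -20 0 0 0 0; -70 -39 0 0 0 0; -105 -59 0 0 0 0; -140 -78 0 0 0 0; -168 -94 0 0 0 0; -180 -101 0 0 0 0; -180 -101 0 0 0 0; -180 -101 0 0 0 0"
}}

```text
time: 29.9
position: [0.3837, -0.3399, 0.1771]
tool_rot: [0.678, 0.735, 0.0, -0.0]
ft_force: [-0.2, 0.9, 0.3]
grip_width: 0.0862
grip_force: 0.0
```

```bash
python3 - <<'E'
from h import *
c=robot.camera('wrist');d=robot.camera('top');s=robot.camera('scene');save(d,'t8.png')
for k in (c,d,s): print();find(k,['tin1','dropper'])
go([.383,-.3405,.035],[.9965,.083])
E
```

```text
tip tin1 0.95 [ 0.3811 -0.3391  0.0024] [319 222]
tip tin1 0.88 [ 0.2936 -0.5169 -0.0072] [229 366]
tip dropper 0.64 [ 0.4574 -0.279   0.0068] [407 165]

tip tin1 0.85 [ 0.2953 -0.5202 -0.0001] [501 342]
tip tin1 0.73 [0.5719 0.1269 0.0426] [259 233]
tip tin1 0.66 [0.5723 0.0619 0.0441] [284 233]
tip tin1 0.29 [ 0.7183  0.0803 -0.0025] [279 185]
tip dropper 0.37 [ 0.4566 -0.276   0.001 ] [409 280]

tip tin1 0.92 [ 0.2984 -0.5174  0.0023] [142 344]
tip tin1 0.74 [0.5688 0.128  0.0424] [356 238]
tip tin1 0.63 [ 0.3866 -0.3413  0.0035] [214 316]
tip tin1 0.52 [0.5685 0.0656 0.0394] [346 249]
tip tin1 0.24 [0.4073 0.2227 0.1288] [328 187]
tip dropper 0.69 [0.4893 0.0555 0.0775] [322 233]
tip dropper 0.45 [ 0.4593 -0.2788  0.0022] [249 312]
t 30.35 at [ 0.3845 -0.3393  0.1773] F [ 0.6025 -0.3967  0.0176] w 0.087 gf 0.0 q [-0.9413  0.4759  1.7795  0.0001  0.8862 -1.0257]
shift [ -1.   -1.6 142.3]
turn [ 0.  -0.   0.1]
turn [   0.     0.  -179.9]
```

View pics/t8.png

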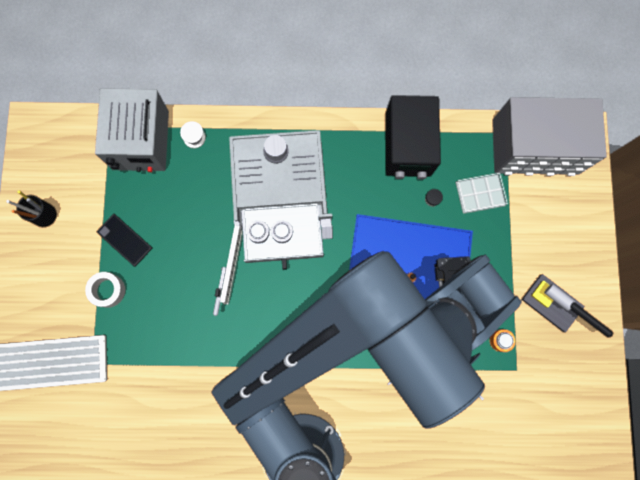

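The top view shows tins A and B upright on the tray at (259,232) and (283,232), with the gripper over tin C and the dropper visible at (411,279). Next is picking tin C.

Call:
{"method": "move_arm", "body": {
  "series": "-1 -2 40 0 0 0; -1 -2 75 0 0 0; -1 -2 105 0 0 0; -1 -2 125 0 0 0; -1 -2 138 0 0 0; -1 -2 143 0 0 0; -1 -2 143 0 0 0; -1 -2 143 0 0 0"
}}

```text
time: 31.02
position: [0.3825, -0.3413, 0.0346]
tool_rot: [0.677, 0.736, -0.0, 0.0]
ft_force: [-0.8, 0.7, 1.0]
grip_width: 0.0871
grip_force: 0.0
```

Call:
{"method": "move_arm", "body": {
  "series": "0 0 0 0 0 0; 0 0 0 0 0 0; 0 0 0 0 0 0; 0 0 0 0 0 0; 0 0 0 0 0 0; 0 0 0 0 0 0; 0 0 0 0 0 0",
  "jaw": 0
}}

```text
time: 31.6
position: [0.3822, -0.3413, 0.0346]
tool_rot: [0.677, 0.736, -0.0, 0.0]
ft_force: [-0.7, -0.2, 3.8]
grip_width: 0.0557
grip_force: 25.0
```

Call:
{"method": "move_arm", "body": {
  "series": "0 0 -15 0 0 0; 0 0 -50 0 0 0; 0 0 -85 0 0 0; 0 0 -115 0 0 0; 0 0 -115 0 0 0; 0 0 -115 0 0 0; 0 0 -115 0 0 0"
}}

```text
time: 32.18
position: [0.3816, -0.3404, 0.1486]
tool_rot: [0.677, 0.736, 0.0, -0.001]
ft_force: [-0.1, 0.4, -1.5]
grip_width: 0.0556
grip_force: 25.0
```

```bash
python3 - <<'E'
from h import *
c=robot.camera('top');d=robot.camera('scene')
for k in (c,d): find(k,['tray_tab','tray_floor','gate_edge'])
go([.572,.0025,.075],[.9965,.083])
E
```

```text
tip tray_tab 0.97 [0.4845 0.054  0.0722] [286 264]
tip tray_floor 0.88 [0.5699 0.0671 0.0388] [282 234]
tip gate_edge 0.83 [0.3805 0.2154 0.0907] [221 303]
tip tray_tab 0.92 [0.4848 0.0574 0.0737] [321 233]
tip tray_floor 0.65 [0.5768 0.062  0.0399] [348 251]
tip tray_floor 0.56 [ 0.4624 -0.2777  0.0033] [250 312]
tip gate_edge 0.62 [0.3838 0.209  0.0878] [320 197]
t 32.58 at [ 0.3819 -0.3409  0.1485] F [ 0.0423  0.0537 -1.5057] w 0.0557 gf 25.0 q [-0.9473  0.5226  1.8042  0.      0.8163 -1.0303]
shift [326.4 217.9  73.8]
turn [-0.  -0.1 -0. ]
turn [ -0.1   0.1 180. ]
```

Call:
{"method": "move_arm", "body": {
  "series": "25 17 0 0 0 0; 58 39 0 0 0 0; 91 61 0 0 0 0; 124 84 0 0 0 0; 157 106 0 0 0 0; 190 128 0 0 0 0; 223 150 0 0 0 0; 256 172 0 0 0 0"
}}

```text
time: 33.25
position: [0.5329, -0.0699, 0.149]
tool_rot: [0.677, 0.736, -0.0, -0.0]
ft_force: [-0.4, -0.1, -2.1]
grip_width: 0.0555
grip_force: 25.0
```

Call:
{"method": "move_arm", "body": {
  "series": "30 21 0 0 0 0; 55 38 0 0 0 0; 70 48 0 0 0 0; 70 48 0 0 0 0; 70 48 0 0 0 0; 70 48 0 0 0 0"
}}

```text
time: 33.75
position: [0.5736, 0.0015, 0.1488]
tool_rot: [0.677, 0.736, -0.001, -0.0]
ft_force: [-0.8, -0.8, -0.9]
grip_width: 0.0556
grip_force: 25.0
```

```bash
python3 - <<'E'
from h import *
c=robot.camera('scene');find(c,['tin1'])
go([.574,.0025,.072],[.9965,.083])
E
```

```text
tip tin1 0.91 [0.5754 0.0052 0.1152] [338 241]
tip tin1 0.7 [0.5706 0.0669 0.0384] [347 250]
tip tin1 0.62 [ 0.2994 -0.5162 -0.0003] [143 345]
tip tin1 0.47 [0.5671 0.1249 0.0418] [355 239]
t 33.85 at [0.5736 0.0008 0.149 ] F [-0.3383 -0.1531 -2.1829] w 0.0554 gf 25.0 q [-0.1931  0.5863  1.6497 -0.0004  0.9067 -0.2745]
shift [ 1.6  0.6 77. ]
turn [-0.1 -0.  -0.1]
turn [ -0.    0.1 179.9]
```

Call:
{"method": "move_arm", "body": {
  "series": "1 0 30 0 0 0; 1 0 55 0 0 0; 1 0 68 0 0 0; 1 0 74 0 0 0; 1 0 76.5 0 0 0; 1 0 76.5 0 0 0; 1 0 76.5 0 0 0"
}}

```text
time: 34.43
position: [0.5748, 0.0021, 0.0735]
tool_rot: [0.677, 0.736, 0.0, 0.001]
ft_force: [0.1, 0.0, -1.6]
grip_width: 0.0555
grip_force: 25.0
```

Call:
{"method": "move_arm", "body": {
  "series": "0 0 0 0 0 0; 0 0 0 0 0 0; 0 0 0 0 0 0; 0 0 0 0 0 0; 0 0 -10 0 0 0; 0 0 -40 0 0 0; 0 0 -60 0 0 0; 0 0 -60 0 0 0",
  "jaw": 1
}}

```text
time: 35.1
position: [0.5772, 0.0026, 0.1374]
tool_rot: [0.677, 0.736, 0.002, 0.004]
ft_force: [0.3, 0.7, 0.4]
grip_width: 0.0867
grip_force: 0.0
```

Call:
{"method": "move_arm", "body": {
  "series": "0 0 0 0 0 0; 0 0 0 0 0 0; 0 0 0 0 0 0; 0 0 0 0 0 0; 0 0 0 0 0 0; 0 0 0 0 0 0; 0 0 0 0 0 0; 0 0 0 0 0 0",
  "jaw": 0
}}

```text
time: 35.77
position: [0.5741, 0.003, 0.1324]
tool_rot: [0.677, 0.736, -0.0, -0.0]
ft_force: [-0.3, -0.0, 0.3]
grip_width: 0.0414
grip_force: 0.0
```

Call:
{"method": "move_arm", "body": {
  "series": "0 0 0 0 0 0; 0 0 0 0 0 0; 0 0 0 0 0 0; 0 0 5 0 0 0; 0 0 12 0 0 0; 0 0 18 0 0 0; 0 0 21 0 0 0; 0 0 23 0 0 0"
}}

```text
time: 36.43
position: [0.5736, 0.0031, 0.1088]
tool_rot: [0.677, 0.736, -0.0, -0.001]
ft_force: [-1.5, 1.0, 6.8]
grip_width: 0.001
grip_force: 3.0
```

Call:
{"method": "move_arm", "body": {
  "series": "0 0 1 0 0 0; 0 0 2 0 0 0; 0 0 3 0 0 0; 0 0 4 0 0 0; 0 0 5 0 0 0; 0 0 6 0 0 0; 0 0 7 0 0 0; 0 0 8 0 0 0"
}}

```text
time: 37.1
position: [0.5743, 0.0032, 0.1026]
tool_rot: [0.677, 0.736, 0.0, 0.0]
ft_force: [-1.6, 0.4, 6.6]
grip_width: 0.0004
grip_force: 3.0
```

Call:
{"method": "move_arm", "body": {
  "series": "0 0 1 0 0 0; 0 0 2 0 0 0; 0 0 2.5 0 0 0; 0 0 2.5 0 0 0"
}}

```text
time: 37.43
position: [0.5763, 0.0033, 0.1022]
tool_rot: [0.677, 0.736, 0.002, 0.002]
ft_force: [-0.8, 3.0, 15.0]
grip_width: 0.0004
grip_force: 7.7
```

Call:
{"method": "move_arm", "body": {
  "series": "0 0 -40 0 0 0; 0 0 -78 0 0 0; 15 -33 -78 0 0 0; 30 -67 -78 0 0 0; 45 -100 -78 0 0 0; 58 -128 -78 0 0 0; 61 -135 -78 0 0 0; 61 -135 -78 0 0 0"
}}

```text
time: 38.1
position: [0.4317, 0.0535, 0.1773]
tool_rot: [0.677, 0.736, -0.001, -0.001]
ft_force: [0.7, -0.0, 0.4]
grip_width: 0.0006
grip_force: 0.0
```

```bash
python3 - <<'E'
from h import *
c=robot.camera('top');d=robot.camera('scene')
for k in (c,d): print();find(k,['tray_tab','tray_floor','gate_edge','tin1','phone'])
cv2.imwrite('pics/s9.png',cv2.resize(d['img'][180:330,260:470,::-1],None,fx=3,fy=3))
go([.435,.0537,.074],[.9965,.083])
E
```

```text
tip tray_floor 0.7 [0.5742 0.0678 0.0427] [282 233]
tip gate_edge 0.92 [0.381  0.2148 0.0901] [221 303]
tip tin1 0.88 [ 0.2998 -0.5173 -0.0007] [500 340]
tip tin1 0.84 [0.5778 0.0648 0.0446] [283 231]
tip tin1 0.82 [0.5771 0.1267 0.0418] [260 231]
tip tin1 0.78 [0.5804 0.0071 0.0411] [305 231]
tip tin1 0.4 [0.5736 0.0684 0.0419] [281 233]
tip phone 0.97 [ 0.5555  0.4978 -0.0038] [125 240]

tip tray_tab 0.93 [0.4916 0.0558 0.076 ] [323 233]
tip tray_floor 0.61 [0.5792 0.0601 0.0432] [348 250]
tip tray_floor 0.18 [0.5708 0.1232 0.0412] [356 239]
tip gate_edge 0.77 [0.3841 0.2112 0.0871] [320 197]
tip tin1 0.85 [0.5707 0.0656 0.0393] [346 250]
tip tin1 0.59 [0.579  0.0039 0.0412] [339 261]
tip tin1 0.56 [ 0.2981 -0.5192  0.0011] [142 345]
tip phone 0.98 [ 0.5522  0.4948 -0.0027] [400 195]
t 38.7 at [0.4349 0.0524 0.1771] F [ 0.7151 -0.1322 -0.6143] w 0.0006 gf 0.0 q [-0.1362  0.3937  1.9572  0.      0.7908 -0.2191]
shift [  1.3   0.3 103.1]
turn [-0. -0. -0.]
turn [ -0.   0. 180.]
```

View pics/s9.png

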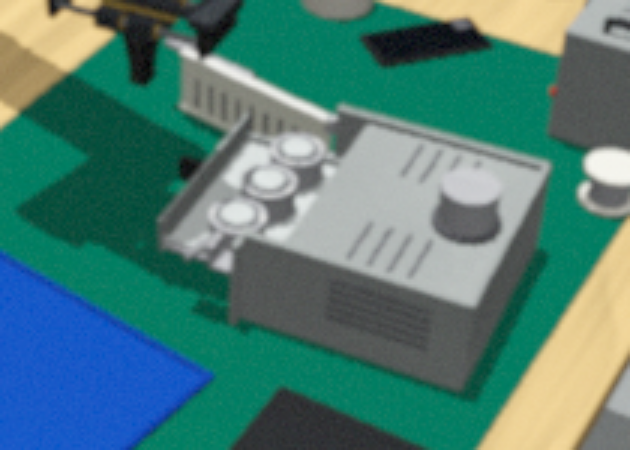

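The crop shows the three tins upright on the tray with lids down, the gate open and the tray still out. I'll descend in front of the pull tab and push.

Call:
{"method": "move_arm", "body": {
  "series": "3 0 40 0 0 0; 3 0 75 0 0 0; 3 0 95 0 0 0; 3 0 103 0 0 0; 3 0 103 0 0 0; 3 8 103 0 0 0; 3 16 103 0 0 0; 3 22 103 0 0 0"
}}

```text
time: 39.37
position: [0.4593, 0.0572, 0.0757]
tool_rot: [0.677, 0.736, 0.002, 0.002]
ft_force: [0.2, -0.0, 0.0]
grip_width: 0.0004
grip_force: 0.0
```

Call:
{"method": "move_arm", "body": {
  "series": "0 4 0 0 0 0; 0 9 0 0 0 0; 0 15 0 0 0 0; 0 22 0 0 0 0; 0 30 0 0 0 0; 0 38 0 0 0 0; 0 46 0 0 0 0; 0 54 0 0 0 0"
}}

```text
time: 40.03
position: [0.5108, 0.0621, 0.0742]
tool_rot: [0.677, 0.736, -0.0, -0.0]
ft_force: [-1.9, 1.5, 2.4]
grip_width: 0.0006
grip_force: 1.2
```

Call:
{"method": "move_arm", "body": {
  "series": "0 8 0 0 0 0; 0 16 0 0 0 0; 0 24 0 0 0 0; 0 32 0 0 0 0; 0 40 0 0 0 0; 0 48 0 0 0 0; 0 54 0 0 0 0; 0 59 0 0 0 0"
}}

```text
time: 40.7
position: [0.57, 0.0667, 0.0742]
tool_rot: [0.677, 0.736, 0.0, 0.0]
ft_force: [-1.8, 0.3, 0.3]
grip_width: 0.0006
grip_force: 0.9
```

Call:
{"method": "move_arm", "body": {
  "series": "0 4 0 0 0 0; 0 8 0 0 0 0; 0 11 0 0 0 0; 0 14 0 0 0 0; 0 16 0 0 0 0; 0 18 0 0 0 0; 0 18 0 0 0 0"
}}

```text
time: 41.28
position: [0.5876, 0.0681, 0.0743]
tool_rot: [0.677, 0.736, 0.0, 0.0]
ft_force: [-0.8, 0.0, 0.0]
grip_width: 0.0002
grip_force: 0.3
```

```bash
python3 - <<'E'
from h import *
d=robot.camera('scene');find(d,['tray_tab','tray_floor','gate_edge'])
go([.6,.07,.074],[.9965,.083])
E
```

```text
tip tray_tab 0.65 [0.6103 0.0701 0.0754] [359 244]
tip tray_tab 0.36 [0.4056 0.2229 0.1268] [328 187]
tip gate_edge 0.52 [0.3846 0.2075 0.0874] [320 197]
t 41.48 at [0.5875 0.068  0.0745] F [0.5108 0.5901 1.3486] w 0.0006 gf 0.0 q [-0.0734  0.718   1.6456 -0.0002  0.7764 -0.1564]
shift [ 0.9 12.6  0.5]
turn [0.1 0.  0. ]
turn [  -0.     0.1 -180. ]
```

Not yet at the stop (tab ~12 mm short); push on until force rises.

Call:
{"method": "move_arm", "body": {
  "series": "0 3 0 0 0 0; 0 6 0 0 0 0; 0 9 0 0 0 0; 0 11 0 0 0 0; 0 12 0 0 0 0; 0 12 0 0 0 0"
}}

```text
time: 41.98
position: [0.599, 0.0692, 0.0743]
tool_rot: [0.677, 0.736, -0.0, 0.0]
ft_force: [-2.0, 0.3, 1.4]
grip_width: 0.0002
grip_force: 1.1
```

Call:
{"method": "move_arm", "body": {
  "series": "0 1 0 0 0 0; 0 2 0 0 0 0; 0 3 0 0 0 0; 0 3 0 0 0 0; 0 3 0 0 0 0"
}}

```text
time: 42.4
position: [0.5992, 0.0692, 0.0742]
tool_rot: [0.677, 0.736, -0.002, -0.002]
ft_force: [-6.2, -2.5, 5.6]
grip_width: 0.0005
grip_force: 4.0
```

```bash
python3 - <<'E'
from h import *
d=robot.camera('scene');find(d,['tray_tab'])
go([.6,.07,.074])
E
```

```text
tip tray_tab 0.36 [0.623 0.071 0.075] [363 245]
t 42.5 at [0.5992 0.0692 0.0742] F [-7.6764 -3.1098  5.6443] w 0.0005 gf 4.0 q [-0.0696  0.7307  1.6091 -0.0012  0.8076 -0.1524]
shift [0.7 0.9 0.2]
```

Tray is at its stop. Backing off, rising, and going round to the gate's front face.

Call:
{"method": "move_arm", "body": {
  "series": "0 -20 0 0 0 0; 0 -45 0 0 0 0; 0 -45 -40 0 0 0; 0 -45 -80 0 0 0; 0 -45 -120 0 0 7; 0 -45 -120 0 0 14; 0 -45 -120 0 0 21; 0 -45 -120 0 0 28"
}}

```text
time: 43.17
position: [0.5587, 0.0659, 0.1958]
tool_rot: [0.837, 0.548, 0.002, 0.001]
ft_force: [0.0, -0.2, -0.6]
grip_width: 0.0004
grip_force: 0.0
```

Call:
{"method": "move_arm", "body": {
  "series": "0 0 0 0 0 7; 0 0 0 0 0 14; 0 0 0 0 0 21; 0 0 0 0 0 28; 0 0 0 0 0 35; 0 0 0 0 0 42; 0 0 0 0 0 49; 0 0 0 0 0 56"
}}

```text
time: 43.83
position: [0.5581, 0.0659, 0.1944]
tool_rot: [0.996, 0.091, 0.001, -0.0]
ft_force: [-0.1, 0.0, 0.2]
grip_width: 0.0004
grip_force: 0.0
```

```bash
python3 - <<'E'
from h import *
d=robot.camera('scene');t=robot.camera('top')
for k in(d,t):find(k,['tray_tab','gate_edge','latch_tab'])
go([.498,.230,.074],[-.144,-.9895])
E
```

```text
tip tray_tab 0.57 [0.6222 0.0695 0.0748] [362 245]
tip gate_edge 0.58 [0.382  0.2129 0.0872] [320 196]
tip gate_edge 0.21 [ 0.5547  0.4963 -0.0045] [401 196]
tip latch_tab 0.61 [0.4056 0.2216 0.1293] [327 187]
t 44.23 at [0.5571 0.0658 0.1943] F [0.0709 0.2113 0.1036] w 0.0003 gf 0.0 q [-0.0817  0.5066  1.6462  0.0001  0.9884  1.3   ]
shift [ -27.3 -172.4  120.2]
turn [-0.  -0.  19.1]
turn [   0.    -0.  -160.9]
```

Call:
{"method": "move_arm", "body": {
  "series": "-6 -40 0 0 0 6; -12 -80 0 0 0 12; -18 -118 0 0 0 19; -24 -150 0 0 0 19; -27 -172 0 0 0 19; -27 -172 0 0 0 19; -27 -172 0 0 0 19; -27 -172 0 0 0 19"
}}

```text
time: 44.9
position: [0.4987, 0.2293, 0.1943]
tool_rot: [0.997, -0.071, 0.0, 0.0]
ft_force: [0.2, -1.2, -1.2]
grip_width: 0.0002
grip_force: 0.0
```

```bash
python3 - <<'E'
from h import *
c=robot.camera('wrist');save(c,'w10.png');find(c,['gate_edge','latch_tab','gate_hinge'])
go([.498,.230,.074],[-.144,-.9895])
E
```

```text
tip gate_hinge 0.95 [0.584  0.1825 0.0882] [371 116]
t 45.1 at [0.499  0.2286 0.1942] F [ 0.5052  0.293  -0.6638] w 0.0004 gf 0.0 q [ 0.226   0.4922  1.6762 -0.0002  0.9731  1.9424]
shift [ -1.2  -1.3 120.2]
turn [ 0.  -0.  -0.1]
turn [ -0.   -0.  179.9]
```

View pics/w10.png

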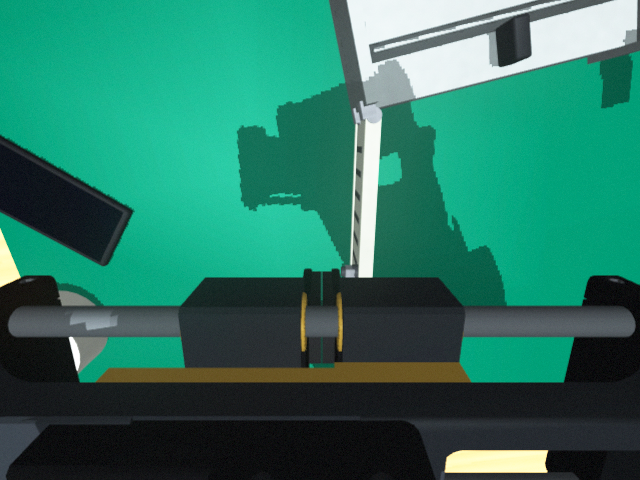

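Wrist view: the open gate runs vertically at column ~365 with its hinge at (371,116). The closed fingers at ~(322,280) are on its outer, front side, hinge-ward of the bar pivot at (350,270). Descending, then pushing.

Call:
{"method": "move_arm", "body": {
  "series": "5 -1 35 0 0 0; 5 -1 70 0 0 0; 5 -1 100 0 0 0; 5 -1 118 0 0 0; 5 -1 120 0 0 0; 5 5 120 0 0 0; 5 10 120 0 0 0; 5 13 120 0 0 0"
}}

```text
time: 45.77
position: [0.5025, 0.2153, 0.0757]
tool_rot: [0.997, -0.072, 0.001, -0.0]
ft_force: [0.3, 0.7, -0.5]
grip_width: 0.0005
grip_force: 0.0
```

Call:
{"method": "move_arm", "body": {
  "series": "-1.2 7.9 0 0 0 -5; -1.8 15.9 0 0 0 -10; -1.6 23.9 0 0 0 -15; -0.7 31.9 0 0 0 -20; 0.8 39.7 0 0 0 -25; 3.1 47.4 0 0 0 -30; 6 54.9 0 0 0 -35; 9.5 62.1 0 0 0 -40"
}}

```text
time: 46.43
position: [0.5015, 0.1528, 0.0758]
tool_rot: [0.961, 0.275, 0.0, -0.0]
ft_force: [-1.7, 0.1, 0.5]
grip_width: 0.0004
grip_force: 0.8
```

```bash
python3 - <<'E'
from h import *
c=robot.camera('scene');find(c,['gate_edge','latch_tab']);t=robot.camera('top');find(t,['gate_edge','latch_tab'])
go([.5868,.1818,.074])
E
```

```text
tip gate_edge 0.74 [0.4065 0.0791 0.0871] [304 218]
tip latch_tab 0.62 [0.4206 0.1041 0.1249] [312 206]
tip gate_edge 0.7 [0.4125 0.073  0.0899] [278 291]
tip gate_edge 0.6 [ 0.5928 -0.05    0.0798] [327 223]
tip gate_edge 0.27 [0.6229 0.0684 0.0733] [281 212]
tip latch_tab 0.46 [0.4263 0.0944 0.1255] [268 284]
t 46.73 at [0.5025 0.1535 0.075 ] F [ 0.2615 -0.3159 -0.3004] w 0.0004 gf 0.0 q [0.0835 0.6634 1.8158 0.0001 0.6606 1.1013]
shift [86.6 20.2  1.2]
```

Call:
{"method": "move_arm", "body": {
  "series": "-1.3 7.7 0 0 0 -5; -2 15.4 0 0 0 -10; -2 23.2 0 0 0 -15; -1.3 30.9 0 0 0 -20; 0.1 38.6 0 0 0 -25; 2.2 46.1 0 0 0 -30; 4.8 53.3 0 0 0 -35; 8.1 60.4 0 0 0 -40"
}}

```text
time: 47.4
position: [0.5395, 0.1064, 0.0743]
tool_rot: [0.809, 0.588, -0.001, -0.001]
ft_force: [-2.3, 0.1, 1.3]
grip_width: 0.0005
grip_force: 0.9
```

Call:
{"method": "move_arm", "body": {
  "series": "-1 4.6 0 0 0 -3; -1.6 9.3 0 0 0 -6; -2 13.8 0 0 0 -9; -2.1 18.5 0 0 0 -12; -2 23.2 0 0 0 -15; -1.7 27.8 0 0 0 -18; -1.2 32 0 0 0 -21; -1.2 32 0 0 0 -21"
}}

```text
time: 48.07
position: [0.5677, 0.0953, 0.0742]
tool_rot: [0.689, 0.724, -0.003, -0.003]
ft_force: [-4.9, -1.4, 3.8]
grip_width: 0.0006
grip_force: 3.0
```

```bash
python3 - <<'E'
from h import *
c=robot.camera('scene');find(c,['gate_edge','latch_tab']);t=robot.camera('top');find(t,['gate_edge','latch_tab'])
cv2.imwrite('pics/s11.png',cv2.resize(c['img'][180:330,260:470,::-1],None,fx=3,fy=3))
go([.5868,.1818,.074],[.9965,.083])
E
```

```text
tip gate_edge 0.58 [ 0.5796 -0.0239  0.0874] [334 254]
tip gate_edge 0.39 [ 0.5696 -0.0015  0.1323] [336 236]
tip latch_tab 0.69 [ 0.5812 -0.0236  0.0874] [335 254]
tip latch_tab 0.62 [ 0.5716 -0.0009  0.1312] [336 237]
tip gate_edge 0.54 [ 0.58   -0.0221  0.09  ] [316 227]
tip gate_edge 0.38 [ 0.7217  0.0817 -0.0011] [278 184]
tip latch_tab 0.43 [0.5734 0.0035 0.1282] [306 227]
t 48.37 at [0.5677 0.0954 0.0742] F [-4.6775 -1.8622  3.9707] w 0.0002 gf 2.7 q [-0.0273  0.7067  1.6813 -0.0008  0.7597 -0.0748]
shift [85.4 23.3  0.1]
turn [-0.4 -0.  -2. ]
turn [ -0.    0.6 178. ]
```

View pics/s11.png

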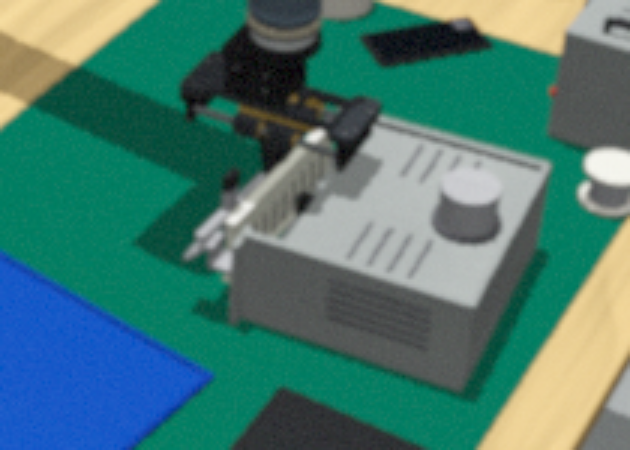

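The crop shows the gate nearly shut (~0.11 rad), with the bar riding up the lead-in near (205,235). I'll push a little more.

Call:
{"method": "move_arm", "body": {
  "series": "0 2 0 0 0 -1; 0 4 0 0 0 -2; 0 6 0 0 0 -2; 0 8 0 0 0 -2; 0 10 0 0 0 -2; 0 10 0 0 0 -2"
}}

```text
time: 48.87
position: [0.5764, 0.0957, 0.0741]
tool_rot: [0.677, 0.736, -0.004, -0.003]
ft_force: [-9.3, -2.8, 7.2]
grip_width: 0.0006
grip_force: 5.0
```

```bash
python3 - <<'E'
from h import *
c=robot.camera('scene');find(c,['gate_edge','latch_tab']);t=robot.camera('top');find(t,['gate_edge','latch_tab'])
go([.5868,.1818,.074],[.9965,.083])
E
```

```text
tip gate_edge 0.68 [ 0.6044 -0.0273  0.0888] [341 257]
tip latch_tab 0.64 [0.6252 0.0713 0.0748] [364 245]
tip latch_tab 0.53 [ 0.5905 -0.0018  0.1279] [342 240]
tip latch_tab 0.28 [0.5865 0.1799 0.0868] [369 220]
tip gate_edge 0.63 [ 0.601  -0.0176  0.089 ] [314 219]
t 49.17 at [0.5764 0.0956 0.074 ] F [-9.1002 -2.3505  6.5878] w 0.0005 gf 4.9 q [-0.0263  0.7152  1.6564 -0.0011  0.7794 -0.1089]
shift [85.  17.5 -0.1]
turn [-0.5 -0.   0. ]
turn [   0.    -0.8 -180. ]
```

Call:
{"method": "move_arm", "body": {
  "series": "0 1 0 0 0 0; 0 2 0 0 0 0; 0 3 0 0 0 0; 0 3 0 0 0 0; 0 3 0 0 0 0; 0 3 0 0 0 0"
}}

```text
time: 49.67
position: [0.5765, 0.0957, 0.074]
tool_rot: [0.677, 0.736, -0.006, -0.005]
ft_force: [-13.8, -2.9, 10.0]
grip_width: 0.0001
grip_force: 7.9
```

```bash
python3 - <<'E'
from h import *
c=robot.camera('scene');find(c,['gate_edge','latch_tab','catch_point']);t=robot.camera('top');find(t,['gate_edge','latch_tab'])
go([.5868,.1818,.074],[.9965,.083])
cv2.imwrite('pics/s12.png',cv2.resize(c['img'][205:295,290:410,::-1],None,fx=6,fy=6,interpolation=cv2.INTER_CUBIC))
E
```

```text
tip gate_edge 0.7 [ 0.6051 -0.0237  0.0872] [342 257]
tip gate_edge 0.54 [0.5857 0.183  0.0874] [370 219]
tip latch_tab 0.51 [ 0.5889 -0.0067  0.1293] [340 240]
tip catch_point 0.7 [ 0.5932 -0.0527  0.0877] [333 261]
tip catch_point 0.69 [0.5852 0.182  0.0896] [369 219]
tip gate_edge 0.64 [ 0.6012 -0.0217  0.0896] [316 219]
tip latch_tab 0.71 [ 0.5929 -0.001   0.1261] [308 219]
t 50.02 at [0.5765 0.0957 0.0741] F [-13.1354  -3.7545  10.0778] w 0.0004 gf 7.9 q [-0.0259  0.7168  1.6515 -0.0021  0.789  -0.1083]
shift [85.  17.5 -0.2]
turn [-0.9 -0.   0. ]
turn [   0.    -1.4 -179.9]
```

View pics/s12.png

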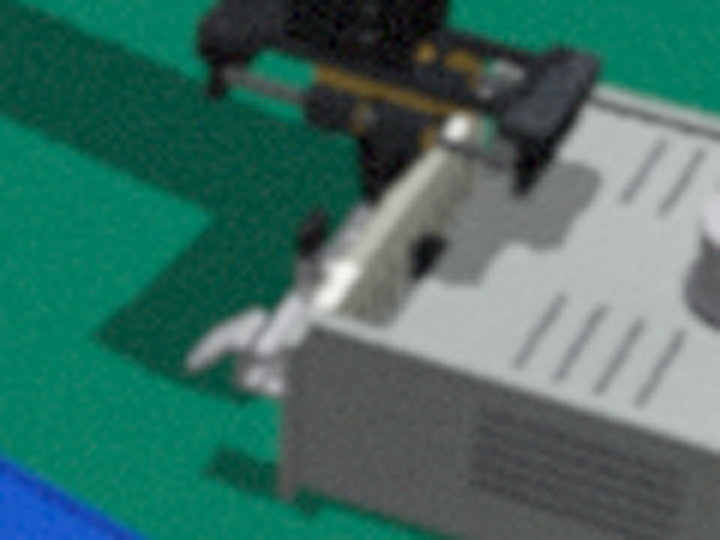

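The crop shows the gate flush with the locker front and the bar end down by the catch (~(270,355)). I'm backing off and will compare with the starting picture.

Call:
{"method": "move_arm", "body": {
  "series": "0 -15 0 0 0 0; 0 -45 0 0 0 0; 0 -50 -40 0 0 0; 0 -50 -80 0 0 0; 0 -80 -120 0 0 0; 40 -120 -120 0 0 0; 80 -150 -120 0 0 0; 80 -150 -120 0 0 0"
}}

```text
time: 50.68
position: [0.4253, 0.1646, 0.1955]
tool_rot: [0.678, 0.735, 0.001, 0.0]
ft_force: [0.6, 0.2, -1.2]
grip_width: 0.0004
grip_force: 0.0
```

```bash
python3 - <<'E'
from h import *
c=robot.camera('scene');find(c,['gate_edge','latch_tab','tin1']);t=robot.camera('top');find(t,['gate_edge','latch_tab','dropper','phone'])
go([.5868,.1818,.074])
a=cv2.imread('pics/scene0.png')
f=lambda m:cv2.resize(m[210:290,300:390],None,fx=4.4,fy=4.4,interpolation=cv2.INTER_CUBIC)
cv2.imwrite('pics/s13.png',np.hstack([f(a),f(c['img'][:,:,::-1])]))
E
```

```text
tip gate_edge 0.58 [ 0.6046 -0.0275  0.0848] [341 258]
tip latch_tab 0.63 [ 0.5932 -0.0065  0.1256] [342 242]
tip tin1 0.75 [ 0.2987 -0.5187  0.0011] [142 345]
tip gate_edge 0.86 [ 0.5995 -0.0211  0.0913] [316 220]
tip latch_tab 0.75 [ 0.5923 -0.0005  0.1247] [308 220]
tip dropper 0.44 [ 0.4518 -0.2753  0.0046] [409 282]
tip phone 0.9 [0.556  0.497  0.0003] [125 240]
t 51.13 at [0.4287 0.1625 0.1941] F [-0.2265 -0.2833 -0.1022] w 0.0003 gf 0.0 q [ 0.1178  0.3858  1.8929 -0.0001  0.8621  0.0362]
shift [  6.4 159.  120.2]
```

View pics/s13.png

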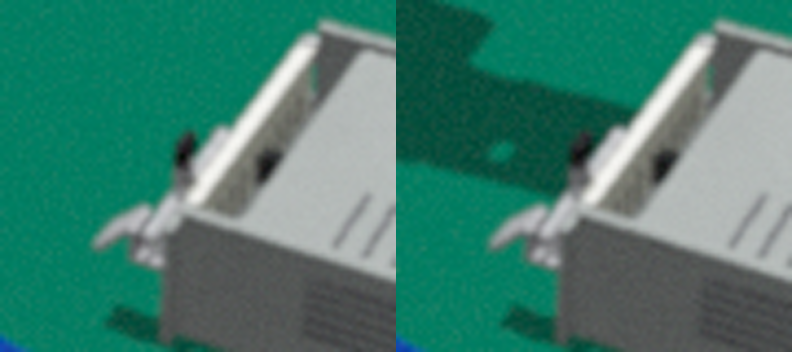

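The gate, bar, thumb tab and pull tab match between the start (left) and now (right), so the latch is down and the tray is in. Handing in.

```bash
python3 - <<'E'
from rig import robot
print(robot.hand_in())
E
```

```text
the job is handed in; nothing more can be done
None
```

I handed the job in: all three tins from the mat stand on the tray with lids pressed home, the tray is pushed in to its stop and the gate is shut with the latch bar down in its catch; the phone and dropper bottle weren't touched, and the hand-in gave no verdict.

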